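# Sort the parts of a gutted tablet

### The job

Sort the five parts from the gutted tablet: the two batteries into the steel pan, the main board into the square black tray, and the two speakers into the round white dish. Both batteries go in the pan before you pick up any of the other parts; set every part down flat on the bottom of its tray, face up as it lies now and not on top of another, without dropping it. Leave the suction cup and the little screw tin, which stand among the parts, where they are.

Things in the scene. Friction and masses are not known exactly. Their poses are not given: they have to be found in the camera images.
- battery_large: The larger battery: a flat rigid slab 42 (x) x 72 (y) x 10 mm high, silver with a black band round its middle and a narrow green circuit strip at the +y end, about 70 g. Origin at the centre of its underside, z up. Long side along its y, so it is gripped across its x.
- battery_small: The smaller battery: same look, 32 (x) x 50 (y) x 9 mm high, about 40 g. Origin at the centre of its underside, z up. Long side along its y, so it is gripped across its x.
- main_board: Main circuit board, green with silver shield cans, 38 (x) x 84 (y) mm, 9.5 mm high; about 45 g. At mid-length its edges are 38 mm apart and 6 mm high to grip. A 14 mm wide tab sticks out of its -x side from y = +16 to +42 mm, making it L-shaped. Origin at the centre of its underside, z up. Gripped across its x at its origin, clear of the tab.
- speaker_oblong: Oblong speaker module: black block 20 (x) x 42 (y) x 11 mm high with a slotted steel grille on top, about 25 g. Origin at the centre of its underside, z up. Long side along its y, so it is gripped across its x.
- speaker_round: Round speaker: steel disc 32 mm across, 12 mm high, with a black cone and a small grey dome on top, about 30 g. Origin at the centre of its underside, z up.
- battery_pan: Rectangular bare steel pan, fixed to the bench: outside 120 (x) x 200 (y) mm plus a 5 mm rim lip, 30 mm high, walls and floor 4 mm thick (inside 112 x 192 mm, inner floor 4 mm above the origin). Origin at the centre of its underside, z up. Room for both batteries one behind the other along its y.
- board_tray: Square black plastic tray with a ribbed floor (the ribs under 1 mm, look only), fixed to the bench: outside 130 x 130 mm, 26 mm high, walls and floor 4 mm thick (inside 122 x 122 mm, inner floor 4 mm above the origin). Origin at the centre of its underside, z up.
- speaker_dish: Round white ceramic dish, fixed to the bench: outside 140 mm across at the foot and 152 mm at the rim, 26 mm high, wall and floor 4 mm thick (flat inner floor about 130 mm across, 4 mm above the origin). Origin at the centre of its underside, z up. Room for both speakers side by side.
- suction_cup: Bystander: black rubber suction cup 34 mm across, 26 mm high, loose. Origin at the centre of its underside, z up.
- screw_tin: Bystander: small plain round metal screw tin with a closed lid, 31 mm across, 16 mm high, loose. Origin at the centre of its underside, z up.
Things that resemble listed ones, but are neither listed nor needed, are in the scene too. Leave any yellow look-alike of the main_board alone.

How it is judged (in metres and radians):
On the way, in this order (a step that is already met when the one before it is completed fails the run):
1. both batteries lie flat in the steel pan (z of battery_large in the frame of battery_pan between -0.002 and 0.009 m and angle between each of battery_large, battery_small's own z axis and vertical below 0.15 rad and x of battery_large in the frame of battery_pan between -0.056 and 0.056 m and y of battery_large in the frame of battery_pan between -0.096 and 0.096 m and z of battery_small in the frame of battery_pan between -0.002 and 0.009 m and x of battery_small in the frame of battery_pan between -0.056 and 0.056 m and y of battery_small in the frame of battery_pan between -0.096 and 0.096 m), for 0.2 s.
2. the main board lies flat in the square tray and both speakers flat in the round dish (z of main_board in the frame of board_tray between -0.002 and 0.009 m and angle between each of main_board, speaker_oblong, speaker_round's own z axis and vertical below 0.15 rad and x of main_board in the frame of board_tray between -0.061 and 0.061 m and y of main_board in the frame of board_tray between -0.061 and 0.061 m and z of speaker_oblong in the frame of speaker_dish between -0.002 and 0.009 m and horizontal distance between each of speaker_oblong, speaker_round and speaker_dish below 0.062 m and z of speaker_round in the frame of speaker_dish between -0.002 and 0.009 m), for 0.2 s.
At the end, for the whole second after the job is handed in: Both batteries in the steel pan, the main board in the square tray and both speakers in the round dish: each lies inside the walls, face up and flat (within 0.15 rad), its underside within 5 mm of the inner floor (not stacked or leaning on a wall), and at rest (under 20 mm/s) (all of step 1 and all of step 2 and linear speed of each of battery_large, battery_small, main_board, speaker_oblong, speaker_round below 0.02 m/s); the robot touches nothing.
It fails at once if the main board or a speaker is lifted more than 40 mm before both batteries lie in the pan (not ((z of battery_large in the frame of battery_pan between -0.002 and 0.009 m and angle between battery_large's own z axis and vertical below 0.15 rad and x of battery_large in the frame of battery_pan between -0.056 and 0.056 m and y of battery_large in the frame of battery_pan between -0.096 and 0.096 m) and (z of battery_small in the frame of battery_pan between -0.002 and 0.009 m and angle between battery_small's own z axis and vertical below 0.15 rad and x of battery_small in the frame of battery_pan between -0.056 and 0.056 m and y of battery_small in the frame of battery_pan between -0.096 and 0.096 m)) and height (world z) of any of main_board, speaker_oblong, speaker_round above 0.04 m).
It fails at once if the suction cup or the screw tin is moved more than 15 mm (distance of any of suction_cup, screw_tin from where it was at the start of the episode above 0.015 m).
It fails at once if a part is dropped: it moves faster than 0.7 m/s (a fall of 25 mm) with no finger on it ((linear speed of battery_large above 0.7 m/s and contact force between the fingers and battery_large below 0.01 N) or (linear speed of battery_small above 0.7 m/s and contact force between the fingers and battery_small below 0.01 N) or (linear speed of main_board above 0.7 m/s and contact force between the fingers and main_board below 0.01 N) or (linear speed of speaker_oblong above 0.7 m/s and contact force between the fingers and speaker_oblong below 0.01 N) or (linear speed of speaker_round above 0.7 m/s and contact force between the fingers and speaker_round below 0.01 N)).
It also fails if it takes over 128 s, if anything falls off the work surface, if the arm or the gripper's body presses on something with over 40 N, if the wrist force passes 120 N, or if a joint passes its speed limit or range.

### The arm

A 6-joint arm with a two-finger parallel gripper is mounted at the origin on the work surface. World frame = base frame: x ahead of the robot, y to its left, z up, the work surface at z = 0. Lengths are in m, angles in degrees, forces in N, time in s.
With the tool pointing down it reaches from about 0.35 to 0.875 m from the base axis. Payload 4.2 kg.
Tool frame: the origin (TCP) lies midway between the tips of the shut fingers; the grasp point (between the pads) lies 19 mm behind it; z points along the fingers, y is the line along which they close (so a half turn about z gives the same grasp; the last joint's range is limited). The gripper opens to 87 mm and grips with 3 to 60 N. Pads are 19 mm wide; open, the fingers measure 117 mm over their backs; the gripper's body (75 mm by 190 mm) begins 51 mm behind the grasp point.
Start: joints at [78.988, 22.042, 0.453, 0, -68.411, -14.817], TCP at [0.272, 0.563, 0.223] pointing down, gripper open.
Joint ranges: [-179.83, 179.83], [-69.29, 118.12], [-61.27, 80.66], [-181.25, 117.63], [-171.15, -9.14], [-177.46, 177.46]. Speed limits (degrees/s): [159.86, 159.86, 180, 180, 180, 180].

### API

Orientations are given as a 3x3 rotation matrix whose columns are the frame's x, y, z axes.
In Python, from station import * gives the robot as it stands. The module is installed in compiled form; this text tells all that it offers.
- The arm moves only by the tool servo_tool, never from a script. Its argument "deltas" is a list of rows, each an object of numbers: "tx", "ty", "tz": the shift along the tool's x, y, z in mm; "ax", "ay", "az": the turn, a rotation vector about the tool's x, y, z in rad; "claw": the finger opening in mm, from 0 to 87. In form: [{"tx": .., "ty": .., "tz": .., "ax": .., "ay": .., "az": .., "claw": ..}, ...]. A call has 1 to 12 rows; each row is the pose to reach, as a shift and turn from the pose commanded when the call began, along the tool's axes at that moment; what a row does not reach only later rows make up. A row lasts 1/12 s, in which the tool goes at most 41.7 mm and 7.16 degrees, less where a joint would pass 70% of its speed; a pose out of reach is approached as far as the arm can. A call with a gripper value outside its range is refused whole. The fingers move at their own pace and stop on an object; the grip force is fixed at half the most. Time passes only in rows, so rows that repeat a pose let the fingers close. It gives the time, the measured TCP pose, the force, the opening and the grip force at its end, in the units of the state.
- sense(): the state, without advancing time (a new reading comes with each control period).
- capture(name): name is "scene" or "top"; returns the picture (384x512x3 uint8, blue, green, red); there is no depth.
- calibration(name): a dict with "fx", "fy", "cx", "cy" (pixels), "dist" ([k1, k2, p1, p2, k3] as OpenCV has them; the pictures are not rectified), "cam_to_world" (4x4, takes a point from camera to world coordinates). Camera axes: x right, y down, z forward; pixel columns grow to the right and rows downward; lengths in m; the calibration is good to about 2 mm. A picture is of the moment at which its call begins. calibration takes no time and is no camera call.
- finish_job(): hands the job in; it is judged then, once.
Trained networks look in the newest picture that a camera, given by its name, has taken for a name from the list of things; names that differ only in an ending like _2 or _b are one class to them, and where a whole thing is asked for, a point or a joint stands for the part that bears it (a point fixed in the world has none). Each returns a list of dicts, best first, with "confidence" (0 to 1); they miss things now and then, are a little off and sometimes report something else, mostly with a low value. They report only what shows in the picture. A call takes as long as a camera call. They do not tell look-alikes from the thing itself.
- recognise(label, camera): "xyz" ([x, y, z] in m, in the coordinates of the camera as it stood for that picture, good to about 4 mm: the middle of the surface that is visible of it).
- trace(label, camera): "mask" (384x512 bool, what is visible of it).
The state is a dict: "time_s": time; "joints": joint angles; "joint_velocities": joint speeds; "effort": joint torques, N m; "tcp_pos": TCP position; "ee_rot": TCP orientation; "wrist_force": force on the tool from outside, world axes, zero at the start; "moment": the same for the moment, N m; "gripper_width": opening from 0.0 (shut) to 1.0 (fully open); "gripper_force": force on a finger pad.
Only numpy, scipy, OpenCV 4.12 (cv2) and the standard library are available. Lean on these libraries where they do the work, as an engineer would, in place of code of your own. Each camera call takes 0.05 s, during which the arm holds its last target. There are 200 camera calls.

## Working session

There is one attempt and no reset: what is moved stays moved. The work goes in short steps, Python scripts to look and compute and a tool call to move; the robot and the scene stay as the last step left them, time stands still between calls to the robot, and variables do not carry over. Pictures are saved under pics/ and viewed, at most 14 in all, crops included, and the job is handed in when it is done.

Besides the shell and the picture viewer there is one more tool, called after "Emit:" as a command line: name --argument value ..., lists and objects as JSON in quotes. servo_tool: Moves the arm, as the interface text tells. Its arguments: {"type":"object","properties":{"deltas":{"type":"array","items":{"type":"object","properties":{"tx":{"type":"number"},"ty":{"type":"number"},"tz":{"type":"number"},"ax":{"type":"number"},"ay":{"type":"number"},"az":{"type":"number"},"claw":{"type":"number"}}}}},"required":["deltas"]}

```bash
mkdir -p pics; python3 - <<'E'
from station import *
import cv2,numpy as np
s=sense();print(s['time_s'],s['tcp_pos'],s['ee_rot'],s['gripper_width'])
for n in ("scene","top"):
    im=capture(n);cv2.imwrite(f"pics/{n}0.png",cv2.resize(im,(800,600),interpolation=cv2.INTER_CUBIC));cv2.imwrite(f"{n}0.png",im)
    c=calibration(n);print(n,c['fx'],c['cx'],c['cy'],c['dist'],np.round(c['cam_to_world'],3).tolist())
E
```

```text
0.0 [0.27202205 0.56204139 0.22146453] [[ 9.00025132e-01 -4.35837143e-01 -8.64326736e-04]
 [-4.35837993e-01 -9.00022979e-01 -1.97013464e-03]
 [ 8.07439299e-05  2.14987712e-03 -9.99997686e-01]] 0.9988073987545563
scene 475.7417140283384 253.4206593957393 182.25507048723654 [-0.1660232  0.         0.         0.         0.       ] [[-0.855, 0.295, -0.426, 1.226], [0.518, 0.515, -0.684, 1.188], [0.017, -0.805, -0.593, 1.048], [0.0, 0.0, 0.0, 1.0]]
top 407.10251390290676 260.6671561265492 195.66478886945958 [-0.00234973  0.          0.          0.          0.        ] [[-0.022, -0.986, 0.164, 0.362], [-1.0, 0.023, 0.004, 0.046], [-0.008, -0.164, -0.986, 1.128], [0.0, 0.0, 0.0, 1.0]]
```

View pics/top0.png

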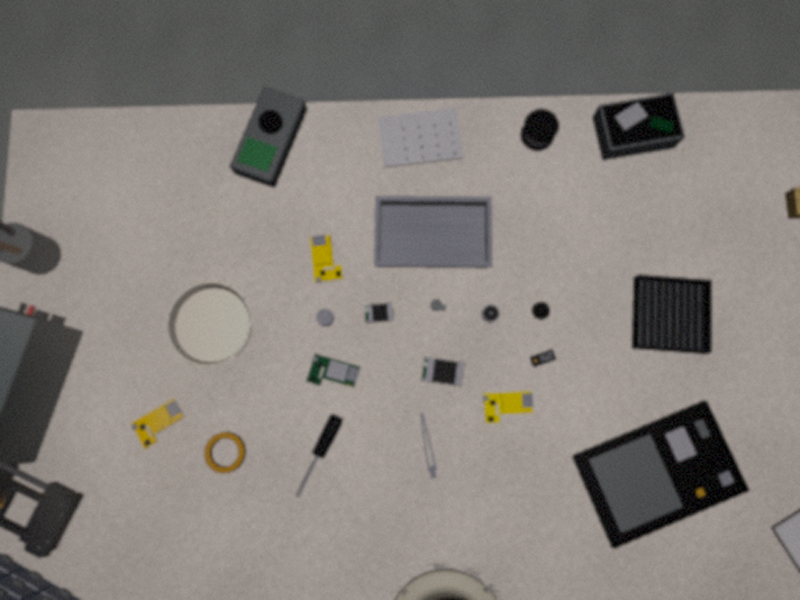

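View pics/scene0.png

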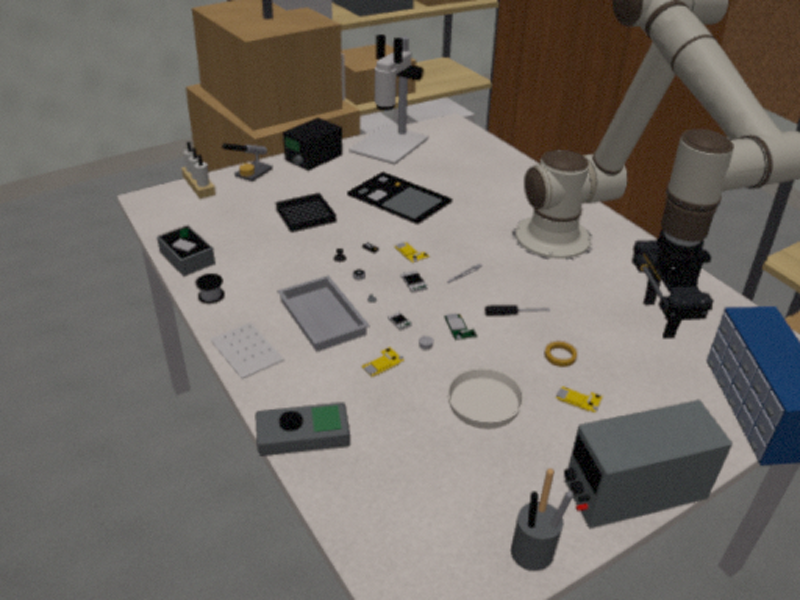

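Top view (800x600 px): pan (433,232), tray (672,314), dish (211,323), large battery (443,371), small battery (379,313), green board (333,370), oblong speaker (543,357).
- **Round speaker:** candidates are (490,313), which shows a steel rim and cone; (540,310), all black, the suction cup; and (325,317), plain grey, the tin. I choose (490,313).
- **Board look-alikes:** yellow at (326,258), (157,423) and (508,405). I choose the green one.
- **Battery look-alikes:** only the grey panel in the tablet frame at (635,485), and it is far too big.

Next I measure the positions and check them in a close crop.

```bash
cat > h.py <<'E'
from station import *
import cv2,numpy as np
def w(px,z,n="top"):
    c=calibration(n);K=np.array([[c['fx'],0,c['cx']],[0,c['fy'],c['cy']],[0,0,1]])
    u=cv2.undistortPoints(np.float64(px).reshape(-1,1,2),K,np.array(c['dist']))[:,0]
    T=np.array(c['cam_to_world']);d=np.c_[u,np.ones(len(u))]@T[:3,:3].T
    return (T[:3,3]+d*((z-T[2,3])/d[:,2:]))[:,:2]
def px(p,n="top"):
    c=calibration(n);K=np.array([[c['fx'],0,c['cx']],[0,c['fy'],c['cy']],[0,0,1]]);Ti=np.linalg.inv(c['cam_to_world'])
    return cv2.projectPoints(np.float64(p).reshape(-1,1,3),cv2.Rodrigues(Ti[:3,:3])[0],Ti[:3,3],K,np.array(c['dist']))[0][:,0]
def look(label,z,n="top"):
    for t in trace(label,n):
        m=t['mask'].astype(np.uint8)
        if m.sum()<15: continue
        ys,xs=np.nonzero(m); p=w(np.c_[xs,ys],z,n); r=cv2.minAreaRect((p*1000).astype(np.float32))
        print(label,n,round(t['confidence'],2),'px',xs.mean().round(1),ys.mean().round(1),'mean',(p.mean(0)*1000).round(1),'rect',np.round(r[0],1),np.round(r[1],1),round(r[2],1))
E
python3 - <<'E'
from h import *
im=capture("top");
for l,z in [("battery_large",.01),("battery_small",.009),("main_board",.007),("speaker_oblong",.011),("speaker_round",.012),("battery_pan",.03),("board_tray",.026),("speaker_dish",.026),("suction_cup",.02),("screw_tin",.016)]:
    look(l,z)
c=im[185:285,190:365];cv2.imwrite("pics/c1.png",cv2.resize(c,(796,455),interpolation=cv2.INTER_CUBIC))
capture("scene")
c=calibration("scene");T=np.array(c['cam_to_world'])
for l in ["battery_large","battery_small","main_board","speaker_oblong","speaker_round","battery_pan","board_tray","speaker_dish"]:
    for r in recognise(l,"scene")[:3]:
        print(l,round(r['confidence'],2),(T[:3,:3]@r['xyz']+T[:3,3]).round(3))
E
```

```text
battery_large top 0.65 px 282.9 237.2 mean [430.9  -8.4] rect [430.6  -8.1] [71.9 42.9] 80.5
battery_large top 0.4 px 429.9 200.6 mean [ 522.8 -418.7] rect [ 523.5 -418.1] [139.9 134.8] 84.2
battery_small top 0.7 px 241.8 199.6 mean [537.8 102.7] rect [537.9 102.5] [32.4 50.1] 3.9
battery_small top 0.23 px 282.9 237.6 mean [430.   -8.5] rect [429.4  -8.4] [71.9 45.1] 81.5
main_board top 0.85 px 207.0 165.8 mean [637.4 200. ] rect [641.  197.3] [84.9 51. ] 8.3
main_board top 0.71 px 323.8 258.3 mean [ 371.4 -118. ] rect [ 366.9 -120.9] [51.8 84.9] 1.4
main_board top 0.67 px 99.7 270.0 mean [353.6 492.2] rect [353.5 488.7] [53.7 87.4] 33.1
main_board top 0.65 px 133.2 206.8 mean [525.3 405.9] rect [526.7 406.5] [150.9 149.1] 88.7
main_board top 0.61 px 212.1 237.0 mean [436.1 185.8] rect [432.5 184. ] [84.8 51. ] 74.7
speaker_oblong top 0.69 px 347.0 228.5 mean [ 450.5 -184.6] rect [ 450.3 -184.7] [20.1 43.7] 20.3
battery_pan top 0.59 px 276.7 147.7 mean [678.9   2.1] rect [678.9   2.1] [214.1 133.5] 86.9
board_tray top 0.67 px 429.9 200.7 mean [ 520.3 -412. ] rect [ 521.1 -412.7] [140.9 133.3] 84.2
speaker_dish top 0.56 px 133.0 206.6 mean [523.  400.3] rect [523.8 400.4] [153.  148.4] 1.0
suction_cup top 0.39 px 345.8 198.2 mean [ 533.5 -184.3] rect [ 533.9 -184.9] [30.8 31.9] 43.0
screw_tin top 0.62 px 207.2 202.6 mean [530.5 198.1] rect [530.9 198.6] [27.9 25.2] 88.7
battery_large 0.71 [0.538 0.202 0.015]
battery_large 0.55 [0.437 0.    0.009]
battery_small 0.57 [0.545 0.1   0.007]
main_board 0.78 [0.635 0.205 0.003]
main_board 0.75 [0.36  0.497 0.005]
main_board 0.71 [ 0.376 -0.111  0.006]
speaker_oblong 0.52 [ 0.45 -0.18  0.01]
speaker_oblong 0.33 [0.544 0.102 0.008]
speaker_round 0.52 [ 0.536 -0.093  0.013]
battery_pan 0.71 [0.681 0.001 0.002]
board_tray 0.87 [ 0.52  -0.422  0.008]
speaker_dish 0.83 [0.521 0.396 0.007]
```

View pics/c1.png

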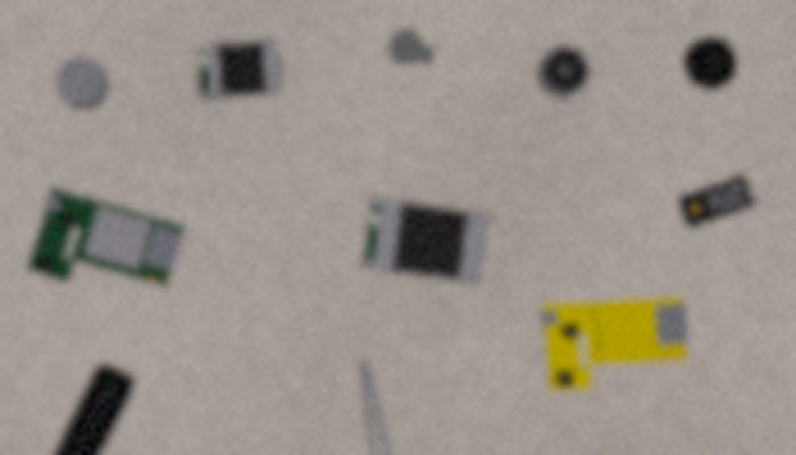

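The crop confirms the green L-shaped board, both batteries with their green strips on the left, the round speaker with its cone and steel rim at crop (563,70), the plain black cup at (710,62) and the plain tin at (82,83).

```bash
cat >> h.py <<'E'
def go(x,y,z,ang):
    "deltas (mm, rad, tool axes) to TCP mm x,y,z with tool y at world angle ang (deg)"
    s=sense();R=np.array(s['ee_rot']);p=np.array(s['tcp_pos'])*1000
    d=R.T@(np.array([x,y,z])-p);a=np.radians(ang)
    Y=np.array([np.cos(a),np.sin(a),0]);Z=np.array([0,0,-1.]);Rt=np.c_[np.cross(Y,Z),Y,Z]
    print('t',s['time_s'],'at',p.round(1),'yang',np.degrees(np.arctan2(R[1,1],R[0,1])).round(1)%360,'w',round(s['gripper_width']*87,1),'d',d.round(1),'rot',cv2.Rodrigues(R.T@Rt)[0].ravel().round(3))
E
python3 - <<'E'
from h import *
im=cv2.imread("top0.png")
for n,(a,b,z) in {'round':((306,192),(322,209),.012),'cup':((338,190),(355,207),.02)}.items():
    g=im[a[1]:b[1],a[0]:b[0]].mean(2); ys,xs=np.nonzero(g<110)
    p=w(np.c_[xs+a[0],ys+a[1]],z)*1000; print(n,p.mean(0).round(1),len(xs),np.ptp(p,axis=0).round(1))
for l in ["battery_large","battery_small","main_board","speaker_oblong"]:
    cap=0
go(431,-8.3,120,171.5)
print(sense()['joints'])
E
```

```text
round [530.8 -96. ] 88 [28.2 25.5]
cup [ 532.8 -184.1] 109 [30.8 30.6]
t 1.1 at [272.3 562.6 222.6] yang 244.2 w 87.1 d [391.6 444.7 102.6] rot [-0.     0.     1.268]
[ 7.89864857e+01  2.20403689e+01  4.52863402e-01  1.27678519e-03
 -6.84103349e+01 -1.48157382e+01]
```

Emit:
servo_tool --deltas '[{"tx": 392,"ty": 445,"tz": 100,"az": 1.268,"claw": 75},{"tx": 392,"ty": 445,"tz": 100,"az": 1.268,"claw": 75},{"tx": 392,"ty": 445,"tz": 100,"az": 1.268,"claw": 75},{"tx": 392,"ty": 445,"tz": 100,"az": 1.268,"claw": 75},{"tx": 392,"ty": 445,"tz": 100,"az": 1.268,"claw": 75},{"tx": 392,"ty": 445,"tz": 100,"az": 1.268,"claw": 75},{"tx": 392,"ty": 445,"tz": 100,"az": 1.268,"claw": 75},{"tx": 392,"ty": 445,"tz": 100,"az": 1.268,"claw": 75},{"tx": 392,"ty": 445,"tz": 100,"az": 1.268,"claw": 75},{"tx": 392,"ty": 445,"tz": 100,"az": 1.268,"claw": 75},{"tx": 392,"ty": 445,"tz": 100,"az": 1.268,"claw": 75},{"tx": 392,"ty": 445,"tz": 100,"az": 1.268,"claw": 75}]'

```text
schema error: expected keys tx, ty, tz, ax, ay, az, claw
```

```bash
python3 -c "
from h import *
go(431,-8.3,40,171.5)"
```

```text
t 1.1 at [272.3 562.6 222.6] yang 244.2 w 87.1 d [391.6 444.7 182.6] rot [-0.     0.     1.268]
```

Emit:
servo_tool --deltas '[{"tx": 392,"ty": 445,"tz": 100,"ax": 0,"ay": 0,"az": 1.268,"claw": 75},{"tx": 392,"ty": 445,"tz": 100,"ax": 0,"ay": 0,"az": 1.268,"claw": 75},{"tx": 392,"ty": 445,"tz": 100,"ax": 0,"ay": 0,"az": 1.268,"claw": 75},{"tx": 392,"ty": 445,"tz": 100,"ax": 0,"ay": 0,"az": 1.268,"claw": 75},{"tx": 392,"ty": 445,"tz": 100,"ax": 0,"ay": 0,"az": 1.268,"claw": 75},{"tx": 392,"ty": 445,"tz": 100,"ax": 0,"ay": 0,"az": 1.268,"claw": 75},{"tx": 392,"ty": 445,"tz": 100,"ax": 0,"ay": 0,"az": 1.268,"claw": 75},{"tx": 392,"ty": 445,"tz": 100,"ax": 0,"ay": 0,"az": 1.268,"claw": 75},{"tx": 392,"ty": 445,"tz": 100,"ax": 0,"ay": 0,"az": 1.268,"claw": 75},{"tx": 392,"ty": 445,"tz": 100,"ax": 0,"ay": 0,"az": 1.268,"claw": 75},{"tx": 392,"ty": 445,"tz": 100,"ax": 0,"ay": 0,"az": 1.268,"claw": 75},{"tx": 392,"ty": 445,"tz": 100,"ax": 0,"ay": 0,"az": 1.268,"claw": 75}]'

```text
time_s: 2.1
tcp_pos: [0.4047, 0.0858, 0.1397]
ee_rot: [[-0.147, -0.989, 0.001], [-0.989, 0.147, 0.001], [-0.001, -0.001, -1.0]]
wrist_force: [1.0, 1.0, -0.5]
gripper_width: 0.861
gripper_force: 0.0
```

```bash
python3 -c "
from h import *
go(431,-8.3,40,171.5)"
```

```text
t 2.1 at [404.7  85.8 139.7] yang 171.5 w 74.9 d [ 89.3 -39.8  99.6] rot [-0.001  0.001  0.   ]
```

Emit:
servo_tool --deltas '[{"tx": 60,"ty": -26,"tz": 70,"ax": 0,"ay": 0,"az": 0,"claw": 75},{"tx": 60,"ty": -26,"tz": 70,"ax": 0,"ay": 0,"az": 0,"claw": 75},{"tx": 60,"ty": -26,"tz": 70,"ax": 0,"ay": 0,"az": 0,"claw": 75},{"tx": 60,"ty": -26,"tz": 70,"ax": 0,"ay": 0,"az": 0,"claw": 75},{"tx": 60,"ty": -26,"tz": 70,"ax": 0,"ay": 0,"az": 0,"claw": 75},{"tx": 60,"ty": -26,"tz": 70,"ax": 0,"ay": 0,"az": 0,"claw": 75}]'

```text
time_s: 2.6
tcp_pos: [0.4223, 0.0252, 0.0703]
ee_rot: [[-0.147, -0.989, 0.002], [-0.989, 0.147, 0.001], [-0.001, -0.002, -1.0]]
wrist_force: [-1.0, 0.9, -0.8]
gripper_width: 0.866
gripper_force: 0.0
```

```bash
python3 -c "
from h import *
go(431,-8.3,2,171.5)"
```

```text
t 2.6 at [422.3  25.2  70.3] yang 171.6 w 75.3 d [ 31.9 -13.4  68.3] rot [-0.002  0.001  0.001]
```

Emit:
servo_tool --deltas '[{"tx": 32,"ty": -13.5,"tz": 30,"ax": 0,"ay": 0,"az": 0,"claw": 75},{"tx": 32,"ty": -13.5,"tz": 40,"ax": 0,"ay": 0,"az": 0,"claw": 75},{"tx": 32,"ty": -13.5,"tz": 50,"ax": 0,"ay": 0,"az": 0,"claw": 75},{"tx": 32,"ty": -13.5,"tz": 60,"ax": 0,"ay": 0,"az": 0,"claw": 75},{"tx": 32,"ty": -13.5,"tz": 67,"ax": 0,"ay": 0,"az": 0,"claw": 75},{"tx": 32,"ty": -13.5,"tz": 67,"ax": 0,"ay": 0,"az": 0,"claw": 75},{"tx": 32,"ty": -13.5,"tz": 67,"ax": 0,"ay": 0,"az": 0,"claw": 75}]'

```text
time_s: 3.18
tcp_pos: [0.4305, -0.0084, 0.003]
ee_rot: [[-0.146, -0.989, 0.001], [-0.989, 0.146, 0.0], [-0.0, -0.001, -1.0]]
wrist_force: [0.1, 0.1, 0.2]
gripper_width: 0.861
gripper_force: 0.0
```

```bash
python3 -c "
from h import *
go(431,-8.3,2,171.5)
im=capture('scene');p=px([[.43,-.01,.02]],'scene')[0].astype(int);print(p)
c=im[p[1]-50:p[1]+40,p[0]-60:p[0]+60];cv2.imwrite('pics/g1.png',cv2.resize(c,(780,585),interpolation=cv2.INTER_CUBIC))"
```

```text
t 3.1833 at [430.5  -8.4   3. ] yang 171.6 w 74.9 d [-0.2 -0.4  1. ] rot [-0.001  0.     0.002]
[265 175]
```

View pics/g1.png

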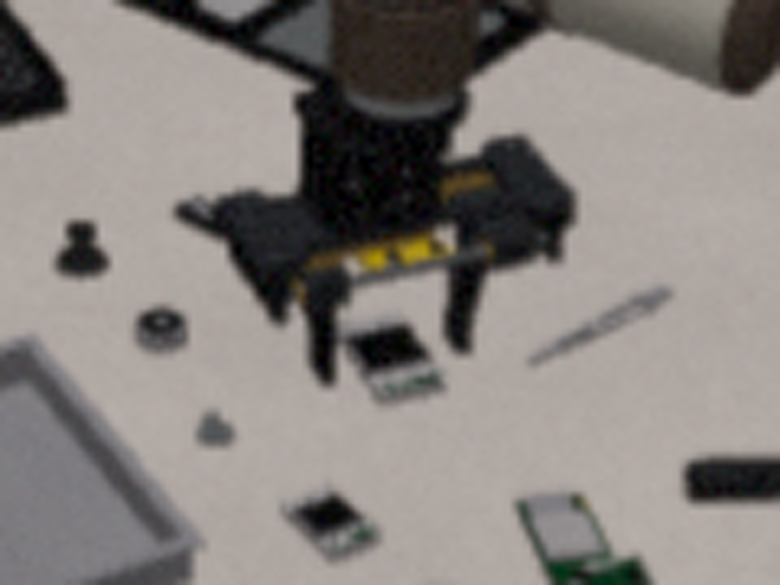

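The fingers straddle the large battery at crop (395,355), so I close them and lift.

Emit:
servo_tool --deltas '[{"tx": 0,"ty": 0,"tz": 1,"ax": 0,"ay": 0,"az": 0,"claw": 30},{"tx": 0,"ty": 0,"tz": 1,"ax": 0,"ay": 0,"az": 0,"claw": 30},{"tx": 0,"ty": 0,"tz": 1,"ax": 0,"ay": 0,"az": 0,"claw": 30},{"tx": 0,"ty": 0,"tz": 1,"ax": 0,"ay": 0,"az": 0,"claw": 30},{"tx": 0,"ty": 0,"tz": 1,"ax": 0,"ay": 0,"az": 0,"claw": 30},{"tx": 0,"ty": 0,"tz": 1,"ax": 0,"ay": 0,"az": 0,"claw": 30},{"tx": 0,"ty": 0,"tz": 1,"ax": 0,"ay": 0,"az": 0,"claw": 30},{"tx": 0,"ty": 0,"tz": 1,"ax": 0,"ay": 0,"az": 0,"claw": 30}]'

```text
time_s: 3.9
tcp_pos: [0.43, -0.0093, 0.0015]
ee_rot: [[-0.147, -0.989, 0.0], [-0.989, 0.147, -0.0], [0.0, -0.0, -1.0]]
wrist_force: [-1.2, 1.1, 1.4]
gripper_width: 0.477
gripper_force: 30.0
```

Emit:
servo_tool --deltas '[{"tx": 0,"ty": 0,"tz": -10,"ax": 0,"ay": 0,"az": 0,"claw": 30},{"tx": 0,"ty": 0,"tz": -30,"ax": 0,"ay": 0,"az": 0,"claw": 30},{"tx": 0,"ty": 0,"tz": -60,"ax": 0,"ay": 0,"az": 0,"claw": 30},{"tx": 0,"ty": 0,"tz": -80,"ax": 0,"ay": 0,"az": 0,"claw": 30},{"tx": 0,"ty": 0,"tz": -80,"ax": 0,"ay": 0,"az": 0,"claw": 30},{"tx": 0,"ty": 0,"tz": -80,"ax": 0,"ay": 0,"az": 0,"claw": 30}]'

```text
time_s: 4.4
tcp_pos: [0.4302, -0.0091, 0.0821]
ee_rot: [[-0.148, -0.989, 0.002], [-0.989, 0.148, 0.001], [-0.001, -0.002, -1.0]]
wrist_force: [-0.6, 0.1, -1.4]
gripper_width: 0.48
gripper_force: 30.0
```

```bash
python3 -c "
from h import *
go(676.5,-43,80,177)"
```

```text
t 4.4 at [430.2  -9.1  82.1] yang 171.5 w 41.8 d [  -2.8 -248.6    2.6] rot [-0.002  0.001 -0.096]
```

Emit:
servo_tool --deltas '[{"tx": 0,"ty": -15,"tz": 0,"ax": 0,"ay": 0,"az": -0.01,"claw": 30},{"tx": -1,"ty": -45,"tz": 0,"ax": 0,"ay": 0,"az": -0.03,"claw": 30},{"tx": -1,"ty": -80,"tz": 0,"ax": 0,"ay": 0,"az": -0.05,"claw": 30},{"tx": -2,"ty": -115,"tz": 0,"ax": 0,"ay": 0,"az": -0.07,"claw": 30},{"tx": -2,"ty": -150,"tz": 0,"ax": 0,"ay": 0,"az": -0.096,"claw": 30},{"tx": -3,"ty": -185,"tz": 0,"ax": 0,"ay": 0,"az": -0.096,"claw": 30},{"tx": -3,"ty": -215,"tz": 2,"ax": 0,"ay": 0,"az": -0.096,"claw": 30},{"tx": -3,"ty": -238,"tz": 2,"ax": 0,"ay": 0,"az": -0.096,"claw": 30},{"tx": -3,"ty": -249,"tz": 2,"ax": 0,"ay": 0,"az": -0.096,"claw": 30},{"tx": -3,"ty": -249,"tz": 2,"ax": 0,"ay": 0,"az": -0.096,"claw": 30},{"tx": -3,"ty": -249,"tz": 2,"ax": 0,"ay": 0,"az": -0.096,"claw": 30},{"tx": -3,"ty": -249,"tz": 2,"ax": 0,"ay": 0,"az": -0.096,"claw": 30}]'

```text
time_s: 5.4
tcp_pos: [0.6749, -0.043, 0.0775]
ee_rot: [[-0.052, -0.999, -0.004], [-0.999, 0.052, -0.0], [0.0, 0.004, -1.0]]
wrist_force: [0.1, -0.1, -0.4]
gripper_width: 0.476
gripper_force: 30.0
```

```bash
python3 -c "
from h import *
go(676.5,-43,7,177)
im=capture('top');p=px([[.679,0,.02]])[0].astype(int)
c=im[p[1]-50:p[1]+50,p[0]-66:p[0]+67];cv2.imwrite('pics/g2.png',cv2.resize(c,(780,585),interpolation=cv2.INTER_CUBIC))"
```

```text
t 5.4 at [674.9 -43.   77.5] yang 177.0 w 41.4 d [-0.1 -1.9 70.5] rot [ 0.004 -0.     0.   ]
```

View pics/g2.png

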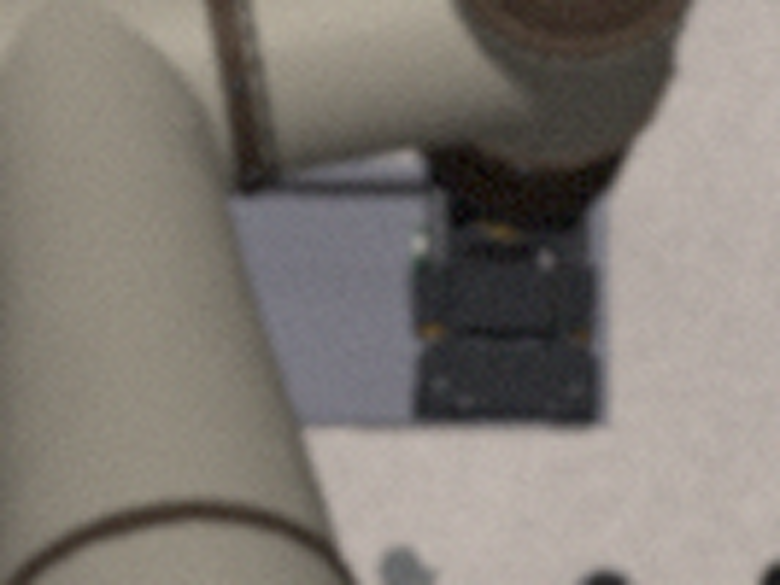

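The arm hides part of the view, but the held battery is over the right part of the pan (green strip at about (420,245)). I lower it.

Emit:
servo_tool --deltas '[{"tx": 0,"ty": -2,"tz": 15,"ax": 0.004,"ay": 0,"az": 0,"claw": 30},{"tx": 0,"ty": -2,"tz": 35,"ax": 0.004,"ay": 0,"az": 0,"claw": 30},{"tx": 0,"ty": -2,"tz": 50,"ax": 0.004,"ay": 0,"az": 0,"claw": 30},{"tx": 0,"ty": -2,"tz": 60,"ax": 0.004,"ay": 0,"az": 0,"claw": 30},{"tx": 0,"ty": -2,"tz": 66,"ax": 0.004,"ay": 0,"az": 0,"claw": 30},{"tx": 0,"ty": -2,"tz": 69,"ax": 0.004,"ay": 0,"az": 0,"claw": 30},{"tx": 0,"ty": -2,"tz": 70,"ax": 0.004,"ay": 0,"az": 0,"claw": 30},{"tx": 0,"ty": -2,"tz": 70,"ax": 0.004,"ay": 0,"az": 0,"claw": 30},{"tx": 0,"ty": -2,"tz": 70,"ax": 0.004,"ay": 0,"az": 0,"claw": 30}]'

```text
time_s: 6.2
tcp_pos: [0.6793, -0.043, 0.0104]
ee_rot: [[-0.052, -0.999, 0.006], [-0.999, 0.052, -0.0], [-0.0, -0.006, -1.0]]
wrist_force: [0.1, 0.0, -0.9]
gripper_width: 0.48
gripper_force: 30.0
```

Emit:
servo_tool --deltas '[{"tx": 0,"ty": 2,"tz": 2,"ax": -0.004,"ay": 0,"az": 0,"claw": 30},{"tx": 0,"ty": 2,"tz": 4,"ax": -0.006,"ay": 0,"az": 0,"claw": 30},{"tx": 0,"ty": 2,"tz": 4,"ax": -0.006,"ay": 0,"az": 0,"claw": 30},{"tx": 0,"ty": 2,"tz": 4,"ax": -0.006,"ay": 0,"az": 0,"claw": 30}]'

```text
time_s: 6.53
tcp_pos: [0.6768, -0.043, 0.0056]
ee_rot: [[-0.052, -0.999, -0.002], [-0.999, 0.052, 0.0], [-0.0, 0.002, -1.0]]
wrist_force: [-1.2, -1.0, 0.9]
gripper_width: 0.479
gripper_force: 30.0
```

Emit:
servo_tool --deltas '[{"tx": 0,"ty": 0,"tz": 0.5,"ax": 0,"ay": 0,"az": 0,"claw": 56},{"tx": 0,"ty": 0,"tz": 0.5,"ax": 0,"ay": 0,"az": 0,"claw": 56},{"tx": 0,"ty": 0,"tz": 0.5,"ax": 0,"ay": 0,"az": 0,"claw": 56},{"tx": 0,"ty": 0,"tz": 0.5,"ax": 0,"ay": 0,"az": 0,"claw": 56},{"tx": 0,"ty": 0,"tz": -15,"ax": 0,"ay": 0,"az": 0,"claw": 56},{"tx": 0,"ty": 0,"tz": -45,"ax": 0,"ay": 0,"az": 0,"claw": 56},{"tx": 0,"ty": 0,"tz": -80,"ax": 0,"ay": 0,"az": 0,"claw": 56},{"tx": 0,"ty": 0,"tz": -80,"ax": 0,"ay": 0,"az": 0,"claw": 56},{"tx": 0,"ty": 0,"tz": -80,"ax": 0,"ay": 0,"az": 0,"claw": 56}]'

```text
time_s: 7.28
tcp_pos: [0.6786, -0.0428, 0.0886]
ee_rot: [[-0.052, -0.999, 0.004], [-0.999, 0.052, 0.001], [-0.001, -0.004, -1.0]]
wrist_force: [0.3, 0.2, -0.1]
gripper_width: 0.645
gripper_force: 0.0
```

```bash
python3 -c "
from h import *
go(538,102.6,60,184)"
```

```text
t 7.2833 at [678.6 -42.8  88.6] yang 177.0 w 56.1 d [-137.9  148.1   28.1] rot [-0.004  0.001 -0.122]
```

Emit:
servo_tool --deltas '[{"tx": -25,"ty": 27,"tz": 0,"ax": 0,"ay": 0,"az": -0.06,"claw": 64},{"tx": -50,"ty": 54,"tz": 5,"ax": 0,"ay": 0,"az": -0.12,"claw": 64},{"tx": -78,"ty": 84,"tz": 10,"ax": 0,"ay": 0,"az": -0.122,"claw": 64},{"tx": -105,"ty": 113,"tz": 20,"ax": 0,"ay": 0,"az": -0.122,"claw": 64},{"tx": -128,"ty": 138,"tz": 28,"ax": 0,"ay": 0,"az": -0.122,"claw": 64},{"tx": -138,"ty": 148,"tz": 28,"ax": 0,"ay": 0,"az": -0.122,"claw": 64},{"tx": -138,"ty": 148,"tz": 28,"ax": 0,"ay": 0,"az": -0.122,"claw": 64},{"tx": -138,"ty": 148,"tz": 28,"ax": 0,"ay": 0,"az": -0.122,"claw": 64},{"tx": -138,"ty": 148,"tz": 28,"ax": 0,"ay": 0,"az": -0.122,"claw": 64}]'

```text
time_s: 8.03
tcp_pos: [0.5365, 0.1023, 0.0574]
ee_rot: [[0.07, -0.998, -0.002], [-0.998, -0.07, -0.0], [-0.0, 0.002, -1.0]]
wrist_force: [0.3, 0.2, 0.0]
gripper_width: 0.737
gripper_force: 0.0
```

```bash
python3 -c "
from h import *
go(538,102.6,4,184)"
```

```text
t 8.0333 at [536.5 102.3  57.4] yang 184.0 w 64.1 d [-0.2 -1.6 53.4] rot [0.002 0.    0.   ]
```

Emit:
servo_tool --deltas '[{"tx": 0,"ty": -1,"tz": 15,"ax": 0,"ay": 0,"az": 0,"claw": 64},{"tx": 0,"ty": -1,"tz": 35,"ax": 0,"ay": 0,"az": 0,"claw": 64},{"tx": 0,"ty": -1,"tz": 48,"ax": 0,"ay": 0,"az": 0,"claw": 64},{"tx": 0,"ty": -1,"tz": 53,"ax": 0,"ay": 0,"az": 0,"claw": 64},{"tx": 0,"ty": -1,"tz": 54,"ax": 0,"ay": 0,"az": 0,"claw": 64},{"tx": 0,"ty": -1,"tz": 54,"ax": 0,"ay": 0,"az": 0,"claw": 64},{"tx": 0,"ty": -1,"tz": 54,"ax": 0,"ay": 0,"az": 0,"claw": 64},{"tx": 0,"ty": -1,"tz": 54,"ax": 0,"ay": 0,"az": 0,"claw": 64}]'

```text
time_s: 8.7
tcp_pos: [0.5378, 0.1027, 0.0046]
ee_rot: [[0.07, -0.998, -0.0], [-0.998, -0.07, 0.001], [-0.001, 0.0, -1.0]]
wrist_force: [-0.1, -0.0, 0.1]
gripper_width: 0.737
gripper_force: 0.0
```

Emit:
servo_tool --deltas '[{"tx": 0,"ty": 0,"tz": 3,"ax": 0,"ay": 0,"az": 0,"claw": 64},{"tx": 0,"ty": 0,"tz": 3,"ax": 0,"ay": 0,"az": 0,"claw": 20},{"tx": 0,"ty": 0,"tz": 3,"ax": 0,"ay": 0,"az": 0,"claw": 20},{"tx": 0,"ty": 0,"tz": 3,"ax": 0,"ay": 0,"az": 0,"claw": 20},{"tx": 0,"ty": 0,"tz": 3,"ax": 0,"ay": 0,"az": 0,"claw": 20},{"tx": 0,"ty": 0,"tz": 3,"ax": 0,"ay": 0,"az": 0,"claw": 20},{"tx": 0,"ty": 0,"tz": 3,"ax": 0,"ay": 0,"az": 0,"claw": 20},{"tx": 0,"ty": 0,"tz": 3,"ax": 0,"ay": 0,"az": 0,"claw": 20}]'

```text
time_s: 9.37
tcp_pos: [0.5371, 0.1026, 0.0008]
ee_rot: [[0.07, -0.998, -0.002], [-0.998, -0.07, 0.0], [-0.0, 0.002, -1.0]]
wrist_force: [-0.9, -0.2, -0.0]
gripper_width: 0.365
gripper_force: 30.0
```

Emit:
servo_tool --deltas '[{"tx": 0,"ty": 0,"tz": -10,"ax": 0,"ay": 0,"az": 0,"claw": 20},{"tx": 0,"ty": 0,"tz": -30,"ax": 0,"ay": 0,"az": 0,"claw": 20},{"tx": 0,"ty": 0,"tz": -60,"ax": 0,"ay": 0,"az": 0,"claw": 20},{"tx": 0,"ty": 0,"tz": -80,"ax": 0,"ay": 0,"az": 0,"claw": 20},{"tx": 0,"ty": 0,"tz": -80,"ax": 0,"ay": 0,"az": 0,"claw": 20},{"tx": 0,"ty": 0,"tz": -80,"ax": 0,"ay": 0,"az": 0,"claw": 20}]'

```text
time_s: 9.87
tcp_pos: [0.5378, 0.103, 0.0825]
ee_rot: [[0.07, -0.998, 0.001], [-0.998, -0.07, 0.002], [-0.002, -0.001, -1.0]]
wrist_force: [-1.0, -0.9, -0.6]
gripper_width: 0.363
gripper_force: 30.0
```

```bash
python3 -c "
from h import *
go(681,47,80,177)"
```

```text
t 9.8667 at [537.8 103.   82.5] yang 184.0 w 31.6 d [  65.8 -138.9    2.6] rot [-0.001  0.002  0.122]
```

Emit:
servo_tool --deltas '[{"tx": 8,"ty": -16,"tz": 0,"ax": 0,"ay": 0,"az": 0.03,"claw": 20},{"tx": 21,"ty": -45,"tz": 0,"ax": 0,"ay": 0,"az": 0.06,"claw": 20},{"tx": 35,"ty": -75,"tz": 0,"ax": 0,"ay": 0,"az": 0.09,"claw": 20},{"tx": 50,"ty": -105,"tz": 0,"ax": 0,"ay": 0,"az": 0.122,"claw": 20},{"tx": 60,"ty": -127,"tz": 0,"ax": 0,"ay": 0,"az": 0.122,"claw": 20},{"tx": 66,"ty": -139,"tz": 2,"ax": 0,"ay": 0,"az": 0.122,"claw": 20},{"tx": 66,"ty": -139,"tz": 10,"ax": 0,"ay": 0,"az": 0.122,"claw": 20},{"tx": 66,"ty": -139,"tz": 20,"ax": 0,"ay": 0,"az": 0.122,"claw": 20},{"tx": 66,"ty": -139,"tz": 30,"ax": 0,"ay": 0,"az": 0.122,"claw": 20},{"tx": 66,"ty": -139,"tz": 30,"ax": 0,"ay": 0,"az": 0.122,"claw": 20},{"tx": 66,"ty": -139,"tz": 30,"ax": 0,"ay": 0,"az": 0.122,"claw": 20},{"tx": 66,"ty": -139,"tz": 30,"ax": 0,"ay": 0,"az": 0.122,"claw": 20}]'

```text
time_s: 10.87
tcp_pos: [0.68, 0.0469, 0.0506]
ee_rot: [[-0.051, -0.999, -0.002], [-0.999, 0.051, -0.0], [0.0, 0.002, -1.0]]
wrist_force: [-0.0, 0.1, -0.5]
gripper_width: 0.363
gripper_force: 30.0
```

```bash
python3 -c "
from h import *
go(681,47,6,177)"
```

```text
t 10.8667 at [680.   46.9  50.6] yang 177.1 w 31.6 d [-0.1 -1.1 44.6] rot [ 0.002 -0.     0.001]
```

Emit:
servo_tool --deltas '[{"tx": 0,"ty": -1,"tz": 10,"ax": 0,"ay": 0,"az": 0,"claw": 20},{"tx": 0,"ty": -1,"tz": 20,"ax": 0,"ay": 0,"az": 0,"claw": 20},{"tx": 0,"ty": -1,"tz": 30,"ax": 0,"ay": 0,"az": 0,"claw": 20},{"tx": 0,"ty": -1,"tz": 38,"ax": 0,"ay": 0,"az": 0,"claw": 20},{"tx": 0,"ty": -1,"tz": 42,"ax": 0,"ay": 0,"az": 0,"claw": 20},{"tx": 0,"ty": -1,"tz": 43,"ax": 0,"ay": 0,"az": 0,"claw": 20},{"tx": 0,"ty": -1,"tz": 43,"ax": 0,"ay": 0,"az": 0,"claw": 20},{"tx": 0,"ty": -1,"tz": 43,"ax": 0,"ay": 0,"az": 0,"claw": 20},{"tx": 0,"ty": -1,"tz": 43,"ax": 0,"ay": 0,"az": 0,"claw": 20}]'

```text
time_s: 11.62
tcp_pos: [0.6818, 0.0465, 0.008]
ee_rot: [[-0.052, -0.999, -0.001], [-0.999, 0.052, 0.0], [-0.0, 0.001, -1.0]]
wrist_force: [-0.3, 1.0, 0.8]
gripper_width: 0.364
gripper_force: 30.0
```

Emit:
servo_tool --deltas '[{"tx": 0,"ty": 0,"tz": 1.5,"ax": 0,"ay": 0,"az": 0,"claw": 20},{"tx": 0,"ty": 0,"tz": 2.5,"ax": 0,"ay": 0,"az": 0,"claw": 20},{"tx": 0,"ty": 0,"tz": 2.5,"ax": 0,"ay": 0,"az": 0,"claw": 20},{"tx": 0,"ty": 0,"tz": 2.5,"ax": 0,"ay": 0,"az": 0,"claw": 20},{"tx": 0,"ty": 0,"tz": 2.5,"ax": 0,"ay": 0,"az": 0,"claw": 20}]'

```text
time_s: 12.03
tcp_pos: [0.6813, 0.0464, 0.005]
ee_rot: [[-0.052, -0.999, -0.002], [-0.999, 0.052, 0.0], [-0.0, 0.002, -1.0]]
wrist_force: [-1.1, -0.7, -0.5]
gripper_width: 0.359
gripper_force: 30.0
```

Emit:
servo_tool --deltas '[{"tx": 0,"ty": 0,"tz": 0.5,"ax": 0,"ay": 0,"az": 0,"claw": 48},{"tx": 0,"ty": 0,"tz": 0.5,"ax": 0,"ay": 0,"az": 0,"claw": 48},{"tx": 0,"ty": 0,"tz": 0.5,"ax": 0,"ay": 0,"az": 0,"claw": 48},{"tx": 0,"ty": 0,"tz": 0.5,"ax": 0,"ay": 0,"az": 0,"claw": 48},{"tx": 0,"ty": 0,"tz": -15,"ax": 0,"ay": 0,"az": 0,"claw": 48},{"tx": 0,"ty": 0,"tz": -45,"ax": 0,"ay": 0,"az": 0,"claw": 48},{"tx": 0,"ty": 0,"tz": -80,"ax": 0,"ay": 0,"az": 0,"claw": 48},{"tx": 0,"ty": 0,"tz": -80,"ax": 0,"ay": 0,"az": 0,"claw": 48},{"tx": 0,"ty": 0,"tz": -80,"ax": 0,"ay": 0,"az": 0,"claw": 48}]'

```text
time_s: 12.78
tcp_pos: [0.6833, 0.0468, 0.0881]
ee_rot: [[-0.052, -0.999, 0.004], [-0.999, 0.052, 0.002], [-0.002, -0.004, -1.0]]
wrist_force: [0.5, 0.3, -0.5]
gripper_width: 0.553
gripper_force: 0.0
```

```bash
python3 -c "
from h import *
go(439,182,70,164)"
```

```text
t 12.7833 at [683.3  46.8  88.1] yang 177.0 w 48.1 d [-122.3  251.    17.3] rot [-0.004  0.002  0.227]
```

Emit:
servo_tool --deltas '[{"tx": -10,"ty": 20,"tz": 0,"ax": 0,"ay": 0,"az": 0.05,"claw": 66},{"tx": -25,"ty": 52,"tz": 0,"ax": 0,"ay": 0,"az": 0.1,"claw": 66},{"tx": -42,"ty": 87,"tz": 0,"ax": 0,"ay": 0,"az": 0.15,"claw": 66},{"tx": -60,"ty": 122,"tz": 0,"ax": 0,"ay": 0,"az": 0.2,"claw": 66},{"tx": -77,"ty": 157,"tz": 5,"ax": 0,"ay": 0,"az": 0.227,"claw": 66},{"tx": -94,"ty": 192,"tz": 10,"ax": 0,"ay": 0,"az": 0.227,"claw": 66},{"tx": -110,"ty": 225,"tz": 17,"ax": 0,"ay": 0,"az": 0.227,"claw": 66},{"tx": -120,"ty": 245,"tz": 17,"ax": 0,"ay": 0,"az": 0.227,"claw": 66},{"tx": -122,"ty": 251,"tz": 17,"ax": 0,"ay": 0,"az": 0.227,"claw": 66},{"tx": -122,"ty": 251,"tz": 17,"ax": 0,"ay": 0,"az": 0.227,"claw": 66},{"tx": -122,"ty": 251,"tz": 17,"ax": 0,"ay": 0,"az": 0.227,"claw": 66},{"tx": -122,"ty": 251,"tz": 17,"ax": 0,"ay": 0,"az": 0.227,"claw": 66}]'

```text
time_s: 13.78
tcp_pos: [0.4382, 0.1812, 0.0683]
ee_rot: [[-0.276, -0.961, -0.002], [-0.961, 0.276, 0.0], [0.0, 0.002, -1.0]]
wrist_force: [0.1, -0.1, 0.1]
gripper_width: 0.757
gripper_force: 0.0
```

```bash
python3 -c "
from h import *
go(439,182,4,164)
im=capture('top');c=im[90:260,130:365];cv2.imwrite('pics/g3.png',cv2.resize(c,(795,575),interpolation=cv2.INTER_CUBIC))
look('battery_large',.014);look('battery_small',.013)"
```

```text
t 13.7833 at [438.2 181.2  68.3] yang 164.0 w 65.9 d [-1.  -0.7 64.3] rot [ 0.002 -0.    -0.001]
battery_large top 0.59 px 291.9 150.1 mean [675.4 -41.3] rect [675.7 -41.6] [68.1 40.9] 88.6
battery_large top 0.43 px 133.4 206.4 mean [525.4 403.1] rect [525.6 403.7] [150.1 148.2] 88.7
battery_small top 0.45 px 260.7 149.3 mean [680.2  46.7] rect [679.6  47.4] [48.2 32.2] 88.6
```

View pics/g3.png

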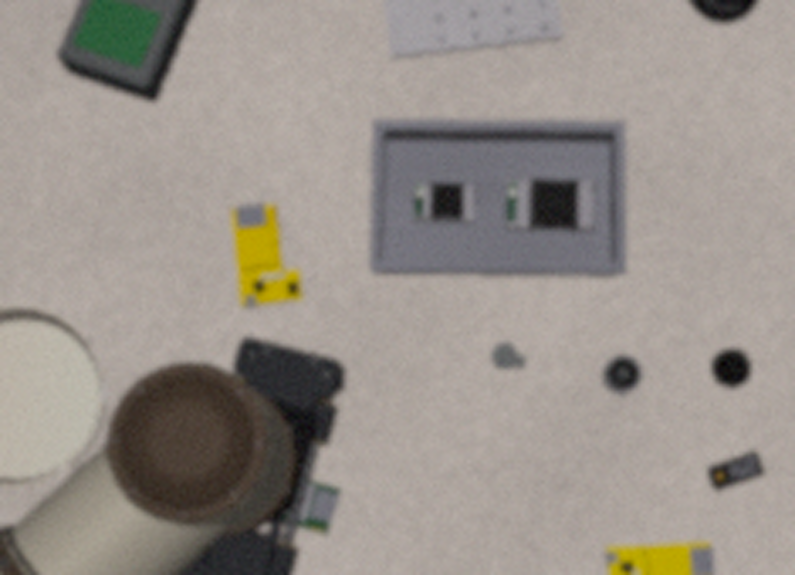

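Both batteries lie flat and centred in the pan, the small one at (447,202) and the large one at (553,204). Next is the board.

Emit:
servo_tool --deltas '[{"tx": -1,"ty": -1,"tz": 15,"ax": 0,"ay": 0,"az": 0,"claw": 66},{"tx": -1,"ty": -1,"tz": 35,"ax": 0,"ay": 0,"az": 0,"claw": 66},{"tx": -1,"ty": -1,"tz": 52,"ax": 0,"ay": 0,"az": 0,"claw": 66},{"tx": -1,"ty": -1,"tz": 62,"ax": 0,"ay": 0,"az": 0,"claw": 66},{"tx": -1,"ty": -1,"tz": 65,"ax": 0,"ay": 0,"az": 0,"claw": 66},{"tx": -1,"ty": -1,"tz": 65,"ax": 0,"ay": 0,"az": 0,"claw": 66},{"tx": -1,"ty": -1,"tz": 65,"ax": 0,"ay": 0,"az": 0,"claw": 66},{"tx": -1,"ty": -1,"tz": 65,"ax": 0,"ay": 0,"az": 0,"claw": 66},{"tx": -1,"ty": -1,"tz": 65,"ax": 0,"ay": 0,"az": 0,"claw": 66}]'

```text
time_s: 14.68
tcp_pos: [0.4388, 0.1823, 0.0042]
ee_rot: [[-0.276, -0.961, -0.001], [-0.961, 0.276, 0.001], [-0.001, 0.001, -1.0]]
wrist_force: [0.7, 0.0, 0.4]
gripper_width: 0.756
gripper_force: 0.0
```

```bash
python3 -c "
from h import *
go(439,182,1.5,164)
im=capture('scene');p=px([[.44,.18,.02]],'scene')[0].astype(int);print(p)
c=im[p[1]-45:p[1]+30,p[0]-50:p[0]+50];cv2.imwrite('pics/g4.png',cv2.resize(c,(780,585),interpolation=cv2.INTER_CUBIC))"
```

```text
t 14.6833 at [438.8 182.3   4.2] yang 164.0 w 65.8 d [ 0.2 -0.3  2.7] rot [0.001 0.001 0.   ]
[292 204]
```

View pics/g4.png

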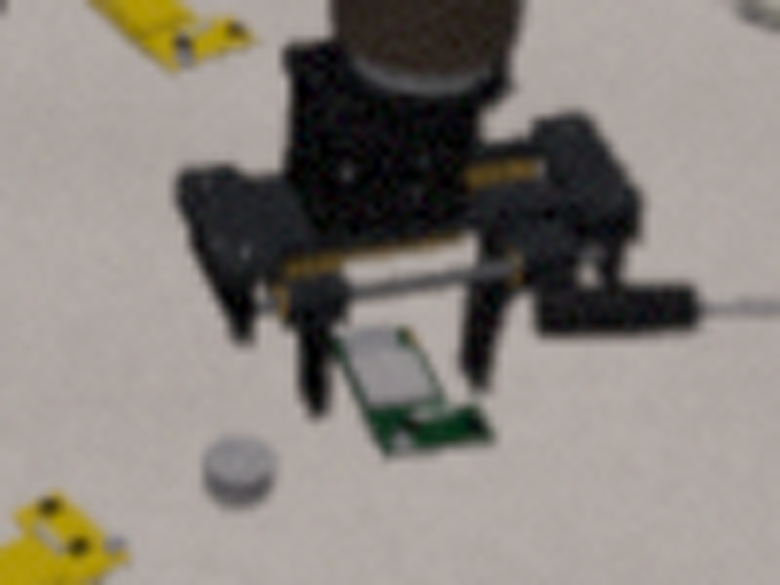

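The fingers straddle the board's mid-length: tips at (317,405) and (478,385), tab just beyond at (470,410). I shift 2 mm away from the tab and close.

Emit:
servo_tool --deltas '[{"tx": 2,"ty": 0,"tz": 2.5,"ax": 0,"ay": 0,"az": 0,"claw": 66},{"tx": 2,"ty": 0,"tz": 2.5,"ax": 0,"ay": 0,"az": 0,"claw": 25},{"tx": 2,"ty": 0,"tz": 2.5,"ax": 0,"ay": 0,"az": 0,"claw": 25},{"tx": 2,"ty": 0,"tz": 2.5,"ax": 0,"ay": 0,"az": 0,"claw": 25},{"tx": 2,"ty": 0,"tz": 2.5,"ax": 0,"ay": 0,"az": 0,"claw": 25},{"tx": 2,"ty": 0,"tz": 2.5,"ax": 0,"ay": 0,"az": 0,"claw": 25},{"tx": 2,"ty": 0,"tz": 2.5,"ax": 0,"ay": 0,"az": 0,"claw": 25},{"tx": 2,"ty": 0,"tz": 2.5,"ax": 0,"ay": 0,"az": 0,"claw": 25}]'

```text
time_s: 15.4
tcp_pos: [0.4377, 0.1801, 0.0009]
ee_rot: [[-0.275, -0.961, -0.002], [-0.961, 0.275, 0.0], [0.0, 0.002, -1.0]]
wrist_force: [-0.4, 0.6, -0.1]
gripper_width: 0.432
gripper_force: 30.0
```

Emit:
servo_tool --deltas '[{"tx": 0,"ty": 0,"tz": -10,"ax": 0,"ay": 0,"az": 0,"claw": 25},{"tx": 0,"ty": 0,"tz": -30,"ax": 0,"ay": 0,"az": 0,"claw": 25},{"tx": 0,"ty": 0,"tz": -60,"ax": 0,"ay": 0,"az": 0,"claw": 25},{"tx": 0,"ty": 0,"tz": -80,"ax": 0,"ay": 0,"az": 0,"claw": 25},{"tx": 0,"ty": 0,"tz": -80,"ax": 0,"ay": 0,"az": 0,"claw": 25},{"tx": 0,"ty": 0,"tz": -80,"ax": 0,"ay": 0,"az": 0,"claw": 25}]'

```text
time_s: 15.9
tcp_pos: [0.4382, 0.1804, 0.0818]
ee_rot: [[-0.276, -0.961, -0.0], [-0.961, 0.276, 0.002], [-0.002, 0.001, -1.0]]
wrist_force: [0.1, 0.3, -0.6]
gripper_width: 0.431
gripper_force: 30.0
```

```bash
python3 -c "
from h import *
go(525,-418,85,175)"
```

```text
t 15.9 at [438.2 180.4  81.8] yang 164.0 w 37.5 d [ 551.3 -248.4   -4.5] rot [ 0.     0.002 -0.192]
```

Emit:
servo_tool --deltas '[{"tx": 14,"ty": -6,"tz": 0,"ax": 0,"ay": 0,"az": 0,"claw": 25},{"tx": 41,"ty": -18,"tz": 0,"ax": 0,"ay": 0,"az": -0.02,"claw": 25},{"tx": 73,"ty": -33,"tz": 0,"ax": 0,"ay": 0,"az": -0.04,"claw": 25},{"tx": 105,"ty": -47,"tz": 0,"ax": 0,"ay": 0,"az": -0.06,"claw": 25},{"tx": 137,"ty": -62,"tz": 0,"ax": 0,"ay": 0,"az": -0.08,"claw": 25},{"tx": 169,"ty": -76,"tz": 0,"ax": 0,"ay": 0,"az": -0.1,"claw": 25},{"tx": 201,"ty": -90,"tz": 0,"ax": 0,"ay": 0,"az": -0.12,"claw": 25},{"tx": 233,"ty": -105,"tz": 0,"ax": 0,"ay": 0,"az": -0.14,"claw": 25},{"tx": 265,"ty": -119,"tz": 0,"ax": 0,"ay": 0,"az": -0.16,"claw": 25},{"tx": 297,"ty": -133,"tz": 0,"ax": 0,"ay": 0,"az": -0.18,"claw": 25},{"tx": 325,"ty": -146,"tz": 0,"ax": 0,"ay": 0,"az": -0.192,"claw": 25},{"tx": 345,"ty": -155,"tz": 0,"ax": 0,"ay": 0,"az": -0.192,"claw": 25}]'

```text
time_s: 16.9
tcp_pos: [0.4908, -0.1966, 0.0789]
ee_rot: [[-0.089, -0.996, -0.005], [-0.996, 0.089, 0.0], [-0.0, 0.005, -1.0]]
wrist_force: [-0.0, -0.7, -0.0]
gripper_width: 0.431
gripper_force: 30.0
```

```bash
python3 -c "
from h import *
go(525,-418,60,175)"
```

```text
t 16.9 at [ 490.8 -196.6   78.9] yang 174.9 w 37.5 d [217.5 -53.8  18.6] rot [ 0.005  0.    -0.001]
```

Emit:
servo_tool --deltas '[{"tx": 25,"ty": -6,"tz": 0,"ax": 0,"ay": 0,"az": 0,"claw": 25},{"tx": 57,"ty": -14,"tz": 0,"ax": 0,"ay": 0,"az": 0,"claw": 25},{"tx": 90,"ty": -22,"tz": 0,"ax": 0,"ay": 0,"az": 0,"claw": 25},{"tx": 125,"ty": -31,"tz": 0,"ax": 0,"ay": 0,"az": 0,"claw": 25},{"tx": 160,"ty": -39,"tz": 0,"ax": 0,"ay": 0,"az": 0,"claw": 25},{"tx": 190,"ty": -47,"tz": 0,"ax": 0,"ay": 0,"az": 0,"claw": 25},{"tx": 210,"ty": -52,"tz": 5,"ax": 0,"ay": 0,"az": 0,"claw": 25},{"tx": 217,"ty": -54,"tz": 12,"ax": 0,"ay": 0,"az": 0,"claw": 25},{"tx": 217,"ty": -54,"tz": 18,"ax": 0,"ay": 0,"az": 0,"claw": 25},{"tx": 217,"ty": -54,"tz": 18,"ax": 0,"ay": 0,"az": 0,"claw": 25},{"tx": 217,"ty": -54,"tz": 18,"ax": 0,"ay": 0,"az": 0,"claw": 25},{"tx": 217,"ty": -54,"tz": 18,"ax": 0,"ay": 0,"az": 0,"claw": 25}]'

```text
time_s: 17.9
tcp_pos: [0.5267, -0.4138, 0.0625]
ee_rot: [[-0.085, -0.996, -0.003], [-0.996, 0.085, 0.001], [-0.0, 0.003, -1.0]]
wrist_force: [-0.3, 0.1, -0.2]
gripper_width: 0.431
gripper_force: 30.0
```

```bash
python3 -c "
from h import *
go(525,-418,6,175)
im=capture('top');p=px([[.52,-.418,.02]])[0].astype(int)
c=im[p[1]-50:p[1]+50,p[0]-66:p[0]+67];cv2.imwrite('pics/g5.png',cv2.resize(c,(780,585),interpolation=cv2.INTER_CUBIC))"
```

```text
t 17.9 at [ 526.7 -413.8   62.5] yang 175.1 w 37.5 d [ 4.3  1.2 56.5] rot [0.003 0.    0.002]
```

View pics/g5.png

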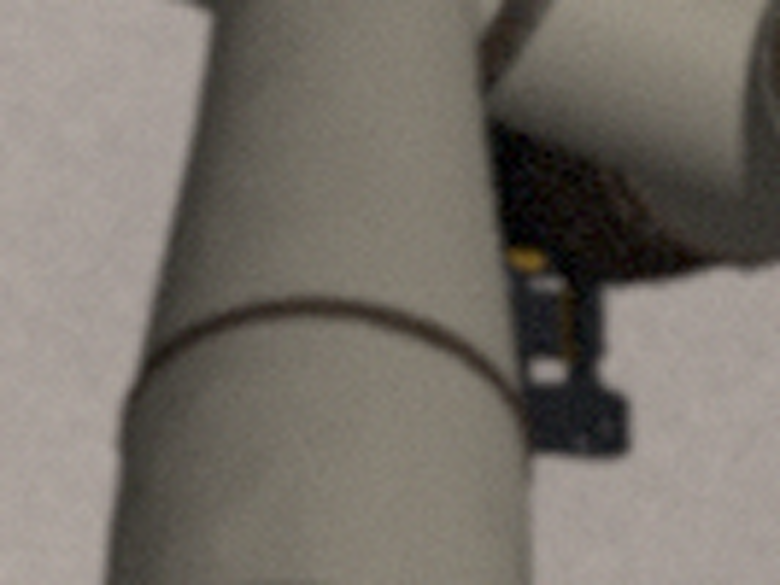

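The arm covers the tray here, so I go by the measured numbers.

Emit:
servo_tool --deltas '[{"tx": 4,"ty": 1,"tz": 10,"ax": 0,"ay": 0,"az": 0,"claw": 25},{"tx": 4,"ty": 1,"tz": 25,"ax": 0,"ay": 0,"az": 0,"claw": 25},{"tx": 4,"ty": 1,"tz": 38,"ax": 0,"ay": 0,"az": 0,"claw": 25},{"tx": 4,"ty": 1,"tz": 48,"ax": 0,"ay": 0,"az": 0,"claw": 25},{"tx": 4,"ty": 1,"tz": 54,"ax": 0,"ay": 0,"az": 0,"claw": 25},{"tx": 4,"ty": 1,"tz": 54,"ax": 0,"ay": 0,"az": 0,"claw": 25},{"tx": 4,"ty": 1,"tz": 54,"ax": 0,"ay": 0,"az": 0,"claw": 25},{"tx": 4,"ty": 1,"tz": 54,"ax": 0,"ay": 0,"az": 0,"claw": 25},{"tx": 4,"ty": 1,"tz": 54,"ax": 0,"ay": 0,"az": 0,"claw": 25}]'

```text
time_s: 18.7
tcp_pos: [0.5259, -0.4194, 0.0096]
ee_rot: [[-0.087, -0.996, -0.0], [-0.996, 0.087, -0.001], [0.001, 0.0, -1.0]]
wrist_force: [0.6, -0.8, -0.5]
gripper_width: 0.428
gripper_force: 30.0
```

Emit:
servo_tool --deltas '[{"tx": 0,"ty": 0,"tz": 2,"ax": 0,"ay": 0,"az": 0,"claw": 25},{"tx": 0,"ty": 0,"tz": 4,"ax": 0,"ay": 0,"az": 0,"claw": 25},{"tx": 0,"ty": 0,"tz": 4,"ax": 0,"ay": 0,"az": 0,"claw": 25},{"tx": 0,"ty": 0,"tz": 4,"ax": 0,"ay": 0,"az": 0,"claw": 25},{"tx": 0,"ty": 0,"tz": 4,"ax": 0,"ay": 0,"az": 0,"claw": 25}]'

```text
time_s: 19.12
tcp_pos: [0.5256, -0.4193, 0.005]
ee_rot: [[-0.087, -0.996, -0.001], [-0.996, 0.087, -0.0], [0.0, 0.001, -1.0]]
wrist_force: [0.6, -0.3, 0.7]
gripper_width: 0.43
gripper_force: 30.0
```

Emit:
servo_tool --deltas '[{"tx": 0,"ty": 0,"tz": 0.5,"ax": 0,"ay": 0,"az": 0,"claw": 52},{"tx": 0,"ty": 0,"tz": 0.5,"ax": 0,"ay": 0,"az": 0,"claw": 52},{"tx": 0,"ty": 0,"tz": 0.5,"ax": 0,"ay": 0,"az": 0,"claw": 52},{"tx": 0,"ty": 0,"tz": 0.5,"ax": 0,"ay": 0,"az": 0,"claw": 52},{"tx": 0,"ty": 0,"tz": -15,"ax": 0,"ay": 0,"az": 0,"claw": 52},{"tx": 0,"ty": 0,"tz": -45,"ax": 0,"ay": 0,"az": 0,"claw": 52},{"tx": 0,"ty": 0,"tz": -80,"ax": 0,"ay": 0,"az": 0,"claw": 52},{"tx": 0,"ty": 0,"tz": -80,"ax": 0,"ay": 0,"az": 0,"claw": 52},{"tx": 0,"ty": 0,"tz": -80,"ax": 0,"ay": 0,"az": 0,"claw": 52}]'

```text
time_s: 19.87
tcp_pos: [0.5271, -0.4198, 0.0873]
ee_rot: [[-0.087, -0.996, 0.004], [-0.996, 0.087, -0.002], [0.002, -0.004, -1.0]]
wrist_force: [0.3, 0.3, -0.9]
gripper_width: 0.595
gripper_force: 0.0
```

```bash
python3 -c "
from h import *
go(450.4,-184.7,65,200.3)"
```

```text
t 19.8667 at [ 527.1 -419.8   87.3] yang 175.0 w 51.8 d [-227.6   96.9   21.5] rot [-0.003 -0.003 -0.441]
```

Emit:
servo_tool --deltas '[{"tx": -25,"ty": 11,"tz": 0,"ax": 0,"ay": 0,"az": -0.06,"claw": 48},{"tx": -55,"ty": 23,"tz": 0,"ax": 0,"ay": 0,"az": -0.14,"claw": 48},{"tx": -88,"ty": 37,"tz": 0,"ax": 0,"ay": 0,"az": -0.22,"claw": 48},{"tx": -122,"ty": 52,"tz": 0,"ax": 0,"ay": 0,"az": -0.3,"claw": 48},{"tx": -156,"ty": 66,"tz": 0,"ax": 0,"ay": 0,"az": -0.38,"claw": 48},{"tx": -190,"ty": 81,"tz": 5,"ax": 0,"ay": 0,"az": -0.441,"claw": 48},{"tx": -216,"ty": 92,"tz": 14,"ax": 0,"ay": 0,"az": -0.441,"claw": 48},{"tx": -227,"ty": 97,"tz": 21,"ax": 0,"ay": 0,"az": -0.441,"claw": 48},{"tx": -227,"ty": 97,"tz": 21,"ax": 0,"ay": 0,"az": -0.441,"claw": 48},{"tx": -227,"ty": 97,"tz": 21,"ax": 0,"ay": 0,"az": -0.441,"claw": 48},{"tx": -227,"ty": 97,"tz": 21,"ax": 0,"ay": 0,"az": -0.441,"claw": 48},{"tx": -227,"ty": 97,"tz": 21,"ax": 0,"ay": 0,"az": -0.441,"claw": 48}]'

```text
time_s: 20.87
tcp_pos: [0.4491, -0.1852, 0.0638]
ee_rot: [[0.346, -0.938, -0.002], [-0.938, -0.346, -0.0], [-0.001, 0.001, -1.0]]
wrist_force: [-0.2, 0.7, 0.6]
gripper_width: 0.55
gripper_force: 0.0
```

```bash
python3 -c "
from h import *
go(450.4,-184.7,4,200.3)"
```

```text
t 20.8667 at [ 449.1 -185.2   63.8] yang 200.2 w 47.8 d [-0.  -1.5 59.8] rot [ 0.001  0.001 -0.001]
```

Emit:
servo_tool --deltas '[{"tx": 0,"ty": -1,"tz": 15,"ax": 0,"ay": 0,"az": 0,"claw": 48},{"tx": 0,"ty": -1,"tz": 35,"ax": 0,"ay": 0,"az": 0,"claw": 48},{"tx": 0,"ty": -1,"tz": 50,"ax": 0,"ay": 0,"az": 0,"claw": 48},{"tx": 0,"ty": -1,"tz": 58,"ax": 0,"ay": 0,"az": 0,"claw": 48},{"tx": 0,"ty": -1,"tz": 60,"ax": 0,"ay": 0,"az": 0,"claw": 48},{"tx": 0,"ty": -1,"tz": 60,"ax": 0,"ay": 0,"az": 0,"claw": 48},{"tx": 0,"ty": -1,"tz": 60,"ax": 0,"ay": 0,"az": 0,"claw": 48},{"tx": 0,"ty": -1,"tz": 60,"ax": 0,"ay": 0,"az": 0,"claw": 48}]'

```text
time_s: 21.53
tcp_pos: [0.4501, -0.1844, 0.0047]
ee_rot: [[0.347, -0.938, -0.0], [-0.938, -0.347, -0.0], [0.0, 0.0, -1.0]]
wrist_force: [-0.7, -0.2, -0.2]
gripper_width: 0.554
gripper_force: 0.0
```

```bash
python3 -c "
from h import *
go(450.4,-184.7,1.5,200.3)
im=capture('scene');p=px([[.45,-.185,.02]],'scene')[0].astype(int);print(p)
c=im[p[1]-45:p[1]+30,p[0]-50:p[0]+50];cv2.imwrite('pics/g6.png',cv2.resize(c,(780,585),interpolation=cv2.INTER_CUBIC))
capture('top');look('main_board',.012)"
```

```text
t 21.5333 at [ 450.1 -184.4    4.7] yang 200.3 w 48.2 d [ 0.4 -0.2  3.2] rot [ 0. -0. -0.]
[237 155]
main_board top 0.86 px 99.9 269.8 mean [354.2 489.7] rect [353.9 486.2] [48.6 85.5] 36.5
main_board top 0.6 px 427.8 200.2 mean [ 523.6 -412.1] rect [ 519.6 -415.3] [82.8 51.5] 85.2
main_board top 0.56 px 206.8 165.7 mean [636.4 199.7] rect [640.1 197.1] [86.4 51.6] 8.3
```

View pics/g6.png

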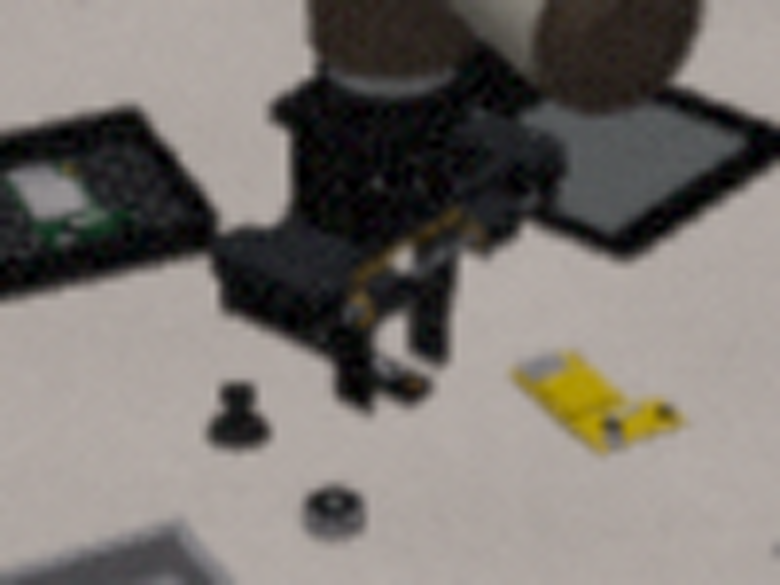

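The board lies flat in the black tray at (70,205), and the fingers straddle the oblong speaker at (405,385). Closing now.

Emit:
servo_tool --deltas '[{"tx": 0,"ty": 0,"tz": 3,"ax": 0,"ay": 0,"az": 0,"claw": 48},{"tx": 0,"ty": 0,"tz": 3,"ax": 0,"ay": 0,"az": 0,"claw": 10},{"tx": 0,"ty": 0,"tz": 3,"ax": 0,"ay": 0,"az": 0,"claw": 10},{"tx": 0,"ty": 0,"tz": 3,"ax": 0,"ay": 0,"az": 0,"claw": 10},{"tx": 0,"ty": 0,"tz": 3,"ax": 0,"ay": 0,"az": 0,"claw": 10},{"tx": 0,"ty": 0,"tz": 3,"ax": 0,"ay": 0,"az": 0,"claw": 10},{"tx": 0,"ty": 0,"tz": 3,"ax": 0,"ay": 0,"az": 0,"claw": 10},{"tx": 0,"ty": 0,"tz": 3,"ax": 0,"ay": 0,"az": 0,"claw": 10}]'

```text
time_s: 22.35
tcp_pos: [0.4493, -0.1841, 0.0008]
ee_rot: [[0.347, -0.938, -0.002], [-0.938, -0.347, 0.0], [-0.001, 0.002, -1.0]]
wrist_force: [0.5, 0.8, 0.2]
gripper_width: 0.228
gripper_force: 30.0
```

Emit:
servo_tool --deltas '[{"tx": 0,"ty": 0,"tz": -10,"ax": 0,"ay": 0,"az": 0,"claw": 10},{"tx": 0,"ty": 0,"tz": -30,"ax": 0,"ay": 0,"az": 0,"claw": 10},{"tx": 0,"ty": 0,"tz": -60,"ax": 0,"ay": 0,"az": 0,"claw": 10},{"tx": 0,"ty": 0,"tz": -80,"ax": 0,"ay": 0,"az": 0,"claw": 10},{"tx": 0,"ty": 0,"tz": -80,"ax": 0,"ay": 0,"az": 0,"claw": 10},{"tx": 0,"ty": 0,"tz": -80,"ax": 0,"ay": 0,"az": 0,"claw": 10}]'

```text
time_s: 22.85
tcp_pos: [0.4501, -0.1841, 0.0819]
ee_rot: [[0.346, -0.938, 0.001], [-0.938, -0.346, 0.0], [0.0, -0.001, -1.0]]
wrist_force: [-0.7, 0.2, 0.5]
gripper_width: 0.225
gripper_force: 30.0
```

```bash
python3 -c "
from h import *
go(523,428,80,180)"
```

```text
t 22.85 at [ 450.1 -184.1   81.9] yang 200.3 w 19.6 d [-549.  -280.5    2. ] rot [-0.001 -0.     0.354]
```

Unit direction is (-0.89,-0.455), 616 mm in total, so I split it over two calls.

Emit:
servo_tool --deltas '[{"tx": -13,"ty": -7,"tz": 0,"ax": 0,"ay": 0,"az": 0.02,"claw": 10},{"tx": -40,"ty": -20,"tz": 0,"ax": 0,"ay": 0,"az": 0.05,"claw": 10},{"tx": -71,"ty": -36,"tz": 0,"ax": 0,"ay": 0,"az": 0.09,"claw": 10},{"tx": -102,"ty": -52,"tz": 0,"ax": 0,"ay": 0,"az": 0.13,"claw": 10},{"tx": -134,"ty": -68,"tz": 0,"ax": 0,"ay": 0,"az": 0.17,"claw": 10},{"tx": -165,"ty": -84,"tz": 0,"ax": 0,"ay": 0,"az": 0.21,"claw": 10},{"tx": -196,"ty": -100,"tz": 0,"ax": 0,"ay": 0,"az": 0.25,"claw": 10},{"tx": -227,"ty": -116,"tz": 0,"ax": 0,"ay": 0,"az": 0.29,"claw": 10},{"tx": -258,"ty": -132,"tz": 0,"ax": 0,"ay": 0,"az": 0.33,"claw": 10},{"tx": -290,"ty": -148,"tz": 0,"ax": 0,"ay": 0,"az": 0.354,"claw": 10},{"tx": -318,"ty": -162,"tz": 0,"ax": 0,"ay": 0,"az": 0.354,"claw": 10},{"tx": -338,"ty": -173,"tz": 0,"ax": 0,"ay": 0,"az": 0.354,"claw": 10}]'

```text
time_s: 23.85
tcp_pos: [0.4938, 0.195, 0.0792]
ee_rot: [[0.002, -1.0, -0.004], [-1.0, -0.002, -0.001], [0.001, 0.004, -1.0]]
wrist_force: [0.4, 0.1, 0.1]
gripper_width: 0.223
gripper_force: 30.0
```

```bash
python3 -c "
from h import *
go(523,428,60,180)"
```

```text
t 23.85 at [493.8 195.   79.2] yang 180.1 w 19.4 d [-233.   -29.6   18.8] rot [ 0.004 -0.001  0.002]
```

Emit:
servo_tool --deltas '[{"tx": -25,"ty": -3,"tz": 0,"ax": 0,"ay": 0,"az": 0,"claw": 10},{"tx": -58,"ty": -7,"tz": 0,"ax": 0,"ay": 0,"az": 0,"claw": 10},{"tx": -92,"ty": -12,"tz": 0,"ax": 0,"ay": 0,"az": 0,"claw": 10},{"tx": -126,"ty": -16,"tz": 0,"ax": 0,"ay": 0,"az": 0,"claw": 10},{"tx": -160,"ty": -20,"tz": 0,"ax": 0,"ay": 0,"az": 0,"claw": 10},{"tx": -194,"ty": -25,"tz": 0,"ax": 0,"ay": 0,"az": 0,"claw": 10},{"tx": -218,"ty": -28,"tz": 5,"ax": 0,"ay": 0,"az": 0,"claw": 10},{"tx": -228,"ty": -29,"tz": 12,"ax": 0,"ay": 0,"az": 0,"claw": 10},{"tx": -230,"ty": -29,"tz": 18,"ax": 0,"ay": 0,"az": 0,"claw": 10},{"tx": -230,"ty": -29,"tz": 18,"ax": 0,"ay": 0,"az": 0,"claw": 10},{"tx": -230,"ty": -29,"tz": 18,"ax": 0,"ay": 0,"az": 0,"claw": 10},{"tx": -230,"ty": -29,"tz": 18,"ax": 0,"ay": 0,"az": 0,"claw": 10}]'

```text
time_s: 24.85
tcp_pos: [0.5234, 0.4213, 0.0625]
ee_rot: [[-0.001, -1.0, -0.003], [-1.0, 0.001, -0.001], [0.001, 0.003, -1.0]]
wrist_force: [-0.0, 0.0, 0.4]
gripper_width: 0.224
gripper_force: 30.0
```

```bash
python3 -c "
from h import *
go(523,428,6,180)"
```

```text
t 24.85 at [523.4 421.3  62.5] yang 179.9 w 19.5 d [-6.8  0.3 56.5] rot [ 0.003 -0.001 -0.001]
```

Emit:
servo_tool --deltas '[{"tx": -5,"ty": 0,"tz": 10,"ax": 0,"ay": 0,"az": 0,"claw": 10},{"tx": -5,"ty": 0,"tz": 25,"ax": 0,"ay": 0,"az": 0,"claw": 10},{"tx": -5,"ty": 0,"tz": 38,"ax": 0,"ay": 0,"az": 0,"claw": 10},{"tx": -5,"ty": 0,"tz": 48,"ax": 0,"ay": 0,"az": 0,"claw": 10},{"tx": -5,"ty": 0,"tz": 54,"ax": 0,"ay": 0,"az": 0,"claw": 10},{"tx": -5,"ty": 0,"tz": 54,"ax": 0,"ay": 0,"az": 0,"claw": 10},{"tx": -5,"ty": 0,"tz": 54,"ax": 0,"ay": 0,"az": 0,"claw": 10},{"tx": -5,"ty": 0,"tz": 54,"ax": 0,"ay": 0,"az": 0,"claw": 10},{"tx": -5,"ty": 0,"tz": 54,"ax": 0,"ay": 0,"az": 0,"claw": 10}]'

```text
time_s: 25.6
tcp_pos: [0.5238, 0.4283, 0.0096]
ee_rot: [[0.0, -1.0, -0.001], [-1.0, -0.0, 0.001], [-0.001, 0.001, -1.0]]
wrist_force: [0.1, -0.1, -0.3]
gripper_width: 0.224
gripper_force: 30.0
```

Emit:
servo_tool --deltas '[{"tx": 0,"ty": 0,"tz": 2,"ax": 0,"ay": 0,"az": 0,"claw": 10},{"tx": 0,"ty": 0,"tz": 4,"ax": 0,"ay": 0,"az": 0,"claw": 10},{"tx": 0,"ty": 0,"tz": 4,"ax": 0,"ay": 0,"az": 0,"claw": 10},{"tx": 0,"ty": 0,"tz": 4,"ax": 0,"ay": 0,"az": 0,"claw": 10},{"tx": 0,"ty": 0,"tz": 4,"ax": 0,"ay": 0,"az": 0,"claw": 10}]'

```text
time_s: 26.02
tcp_pos: [0.5235, 0.428, 0.0049]
ee_rot: [[0.0, -1.0, -0.002], [-1.0, -0.0, 0.0], [-0.0, 0.002, -1.0]]
wrist_force: [-0.0, 0.0, 0.5]
gripper_width: 0.23
gripper_force: 30.0
```

Emit:
servo_tool --deltas '[{"tx": 0,"ty": 0,"tz": 0.5,"ax": 0,"ay": 0,"az": 0,"claw": 36},{"tx": 0,"ty": 0,"tz": 0.5,"ax": 0,"ay": 0,"az": 0,"claw": 36},{"tx": 0,"ty": 0,"tz": 0.5,"ax": 0,"ay": 0,"az": 0,"claw": 36},{"tx": 0,"ty": 0,"tz": 0.5,"ax": 0,"ay": 0,"az": 0,"claw": 36},{"tx": 0,"ty": 0,"tz": -15,"ax": 0,"ay": 0,"az": 0,"claw": 36},{"tx": 0,"ty": 0,"tz": -45,"ax": 0,"ay": 0,"az": 0,"claw": 36},{"tx": 0,"ty": 0,"tz": -80,"ax": 0,"ay": 0,"az": 0,"claw": 36},{"tx": 0,"ty": 0,"tz": -80,"ax": 0,"ay": 0,"az": 0,"claw": 36},{"tx": 0,"ty": 0,"tz": -80,"ax": 0,"ay": 0,"az": 0,"claw": 36}]'

```text
time_s: 26.77
tcp_pos: [0.5248, 0.429, 0.0874]
ee_rot: [[-0.0, -1.0, 0.002], [-1.0, 0.0, 0.005], [-0.005, -0.002, -1.0]]
wrist_force: [-0.6, 0.1, -0.8]
gripper_width: 0.414
gripper_force: 0.0
```

```bash
python3 -c "
from h import *
go(532,-95.5,65,180)"
```

```text
t 26.7667 at [524.8 429.   87.4] yang 180.0 w 36.0 d [524.6  -7.2  20.1] rot [-0.002  0.005 -0.   ]
```

Emit:
servo_tool --deltas '[{"tx": 20,"ty": 0,"tz": 0,"ax": 0,"ay": 0,"az": 0,"claw": 62},{"tx": 55,"ty": 0,"tz": 0,"ax": 0,"ay": 0,"az": 0,"claw": 62},{"tx": 93,"ty": -1,"tz": 0,"ax": 0,"ay": 0,"az": 0,"claw": 62},{"tx": 131,"ty": -2,"tz": 0,"ax": 0,"ay": 0,"az": 0,"claw": 62},{"tx": 169,"ty": -2,"tz": 0,"ax": 0,"ay": 0,"az": 0,"claw": 62},{"tx": 207,"ty": -3,"tz": 0,"ax": 0,"ay": 0,"az": 0,"claw": 62},{"tx": 245,"ty": -3,"tz": 0,"ax": 0,"ay": 0,"az": 0,"claw": 62},{"tx": 283,"ty": -4,"tz": 0,"ax": 0,"ay": 0,"az": 0,"claw": 62},{"tx": 321,"ty": -5,"tz": 0,"ax": 0,"ay": 0,"az": 0,"claw": 62},{"tx": 359,"ty": -6,"tz": 0,"ax": 0,"ay": 0,"az": 0,"claw": 62},{"tx": 395,"ty": -7,"tz": 0,"ax": 0,"ay": 0,"az": 0,"claw": 62},{"tx": 425,"ty": -7,"tz": 0,"ax": 0,"ay": 0,"az": 0,"claw": 62}]'

```text
time_s: 27.77
tcp_pos: [0.5293, 0.0003, 0.0834]
ee_rot: [[-0.001, -1.0, -0.005], [-1.0, 0.001, -0.001], [0.001, 0.005, -1.0]]
wrist_force: [-0.4, -0.2, 0.1]
gripper_width: 0.714
gripper_force: 0.0
```

```bash
python3 -c "
from h import *
go(532,-95.5,60,180)"
```

```text
t 27.7667 at [5.293e+02 3.000e-01 8.340e+01] yang 179.9 w 62.1 d [95.7 -3.  23.4] rot [ 0.005 -0.001 -0.001]
```

Emit:
servo_tool --deltas '[{"tx": 30,"ty": -1,"tz": 0,"ax": 0,"ay": 0,"az": 0,"claw": 62},{"tx": 60,"ty": -1,"tz": 5,"ax": 0,"ay": 0,"az": 0,"claw": 62},{"tx": 83,"ty": -1,"tz": 15,"ax": 0,"ay": 0,"az": 0,"claw": 62},{"tx": 95,"ty": -1,"tz": 23,"ax": 0,"ay": 0,"az": 0,"claw": 62},{"tx": 95,"ty": -1,"tz": 23,"ax": 0,"ay": 0,"az": 0,"claw": 62},{"tx": 95,"ty": -1,"tz": 23,"ax": 0,"ay": 0,"az": 0,"claw": 62},{"tx": 95,"ty": -1,"tz": 23,"ax": 0,"ay": 0,"az": 0,"claw": 62},{"tx": 95,"ty": -1,"tz": 23,"ax": 0,"ay": 0,"az": 0,"claw": 62},{"tx": 95,"ty": -1,"tz": 23,"ax": 0,"ay": 0,"az": 0,"claw": 62}]'

```text
time_s: 28.52
tcp_pos: [0.5319, -0.0911, 0.062]
ee_rot: [[0.002, -1.0, -0.001], [-1.0, -0.002, 0.0], [-0.0, 0.001, -1.0]]
wrist_force: [0.3, 0.3, -0.1]
gripper_width: 0.711
gripper_force: 0.0
```

```bash
python3 -c "
from h import *
go(532,-95.5,4,180)
capture('scene')
T=np.array(calibration('scene')['cam_to_world'])
for r in recognise('speaker_round','scene'): print(r['confidence'],(T[:3,:3]@r['xyz']+T[:3,3]).round(3))
capture('top');look('speaker_oblong',.015);look('speaker_dish',.026)"
```

```text
t 28.5167 at [531.9 -91.1  62. ] yang 180.1 w 61.9 d [ 4.4 -0.1 58. ] rot [0.001 0.    0.002]
speaker_oblong top 0.42 px 125.5 207.4 mean [522.8 424.6] rect [522.4 424.6] [42.3 19.5] 88.7
speaker_dish top 0.71 px 133.6 206.6 mean [522.9 398.5] rect [523.9 400.1] [149.  146.6] 88.7
```

Emit:
servo_tool --deltas '[{"tx": 4,"ty": 0,"tz": 15,"ax": 0,"ay": 0,"az": 0,"claw": 62},{"tx": 4,"ty": 0,"tz": 35,"ax": 0,"ay": 0,"az": 0,"claw": 62},{"tx": 4,"ty": 0,"tz": 48,"ax": 0,"ay": 0,"az": 0,"claw": 62},{"tx": 4,"ty": 0,"tz": 56,"ax": 0,"ay": 0,"az": 0,"claw": 62},{"tx": 4,"ty": 0,"tz": 58,"ax": 0,"ay": 0,"az": 0,"claw": 62},{"tx": 4,"ty": 0,"tz": 58,"ax": 0,"ay": 0,"az": 0,"claw": 62},{"tx": 4,"ty": 0,"tz": 58,"ax": 0,"ay": 0,"az": 0,"claw": 62},{"tx": 4,"ty": 0,"tz": 58,"ax": 0,"ay": 0,"az": 0,"claw": 62}]'

```text
time_s: 29.43
tcp_pos: [0.5322, -0.0961, 0.0046]
ee_rot: [[0.0, -1.0, -0.0], [-1.0, -0.0, 0.0], [-0.0, 0.0, -1.0]]
wrist_force: [-0.5, 0.6, 0.3]
gripper_width: 0.713
gripper_force: 0.0
```

```bash
python3 -c "
from h import *
go(532,-95.5,1.5,180)
im=capture('scene');p=px([[.53,-.095,.02]],'scene')[0].astype(int);print(p)
c=im[p[1]-45:p[1]+30,p[0]-50:p[0]+50];cv2.imwrite('pics/g7.png',cv2.resize(c,(780,585),interpolation=cv2.INTER_CUBIC))"
```

```text
t 29.4333 at [532.2 -96.1   4.6] yang 180.0 w 62.0 d [-0.6  0.2  3.1] rot [0. 0. 0.]
[230 172]
```

View pics/g7.png

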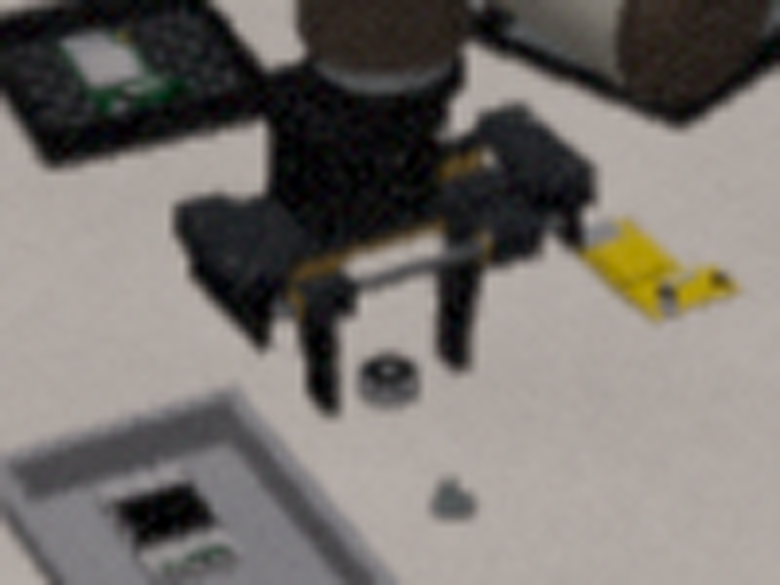

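The round speaker at (388,380) sits midway between the fingertips at (325,405) and (457,365). Closing now.

Emit:
servo_tool --deltas '[{"tx": -0.5,"ty": 0,"tz": 3,"ax": 0,"ay": 0,"az": 0,"claw": 62},{"tx": -0.5,"ty": 0,"tz": 3,"ax": 0,"ay": 0,"az": 0,"claw": 20},{"tx": -0.5,"ty": 0,"tz": 3,"ax": 0,"ay": 0,"az": 0,"claw": 20},{"tx": -0.5,"ty": 0,"tz": 3,"ax": 0,"ay": 0,"az": 0,"claw": 20},{"tx": -0.5,"ty": 0,"tz": 3,"ax": 0,"ay": 0,"az": 0,"claw": 20},{"tx": -0.5,"ty": 0,"tz": 3,"ax": 0,"ay": 0,"az": 0,"claw": 20},{"tx": -0.5,"ty": 0,"tz": 3,"ax": 0,"ay": 0,"az": 0,"claw": 20},{"tx": -0.5,"ty": 0,"tz": 3,"ax": 0,"ay": 0,"az": 0,"claw": 20}]'

```text
time_s: 30.15
tcp_pos: [0.5314, -0.0957, 0.0007]
ee_rot: [[-0.0, -1.0, -0.002], [-1.0, 0.0, 0.0], [-0.0, 0.002, -1.0]]
wrist_force: [0.0, -0.0, 0.7]
gripper_width: 0.356
gripper_force: 30.0
```

Emit:
servo_tool --deltas '[{"tx": 0,"ty": 0,"tz": -10,"ax": 0,"ay": 0,"az": 0,"claw": 20},{"tx": 0,"ty": 0,"tz": -30,"ax": 0,"ay": 0,"az": 0,"claw": 20},{"tx": 0,"ty": 0,"tz": -60,"ax": 0,"ay": 0,"az": 0,"claw": 20},{"tx": 0,"ty": 0,"tz": -80,"ax": 0,"ay": 0,"az": 0,"claw": 20},{"tx": 0,"ty": 0,"tz": -80,"ax": 0,"ay": 0,"az": 0,"claw": 20},{"tx": 0,"ty": 0,"tz": -80,"ax": 0,"ay": 0,"az": 0,"claw": 20}]'

```text
time_s: 30.65
tcp_pos: [0.5323, -0.0955, 0.0825]
ee_rot: [[-0.0, -1.0, 0.002], [-1.0, 0.0, 0.001], [-0.001, -0.002, -1.0]]
wrist_force: [-0.7, 0.1, -0.7]
gripper_width: 0.359
gripper_force: 30.0
```

```bash
python3 -c "
from h import *
go(523,371,80,180)"
```

```text
t 30.65 at [532.3 -95.5  82.5] yang 180.0 w 31.3 d [-466.5    9.4    2.8] rot [-0.002  0.001 -0.   ]
```

Emit:
servo_tool --deltas '[{"tx": -15,"ty": 0,"tz": 0,"ax": 0,"ay": 0,"az": 0,"claw": 20},{"tx": -45,"ty": 1,"tz": 0,"ax": 0,"ay": 0,"az": 0,"claw": 20},{"tx": -80,"ty": 2,"tz": 0,"ax": 0,"ay": 0,"az": 0,"claw": 20},{"tx": -115,"ty": 3,"tz": 0,"ax": 0,"ay": 0,"az": 0,"claw": 20},{"tx": -150,"ty": 4,"tz": 0,"ax": 0,"ay": 0,"az": 0,"claw": 20},{"tx": -185,"ty": 4,"tz": 0,"ax": 0,"ay": 0,"az": 0,"claw": 20},{"tx": -220,"ty": 5,"tz": 0,"ax": 0,"ay": 0,"az": 0,"claw": 20},{"tx": -255,"ty": 6,"tz": 0,"ax": 0,"ay": 0,"az": 0,"claw": 20},{"tx": -290,"ty": 7,"tz": 0,"ax": 0,"ay": 0,"az": 0,"claw": 20},{"tx": -325,"ty": 8,"tz": 0,"ax": 0,"ay": 0,"az": 0,"claw": 20},{"tx": -360,"ty": 9,"tz": 0,"ax": 0,"ay": 0,"az": 0,"claw": 20},{"tx": -390,"ty": 9,"tz": 0,"ax": 0,"ay": 0,"az": 0,"claw": 20}]'

```text
time_s: 31.65
tcp_pos: [0.5213, 0.296, 0.0794]
ee_rot: [[0.001, -1.0, -0.004], [-1.0, -0.001, -0.002], [0.002, 0.004, -1.0]]
wrist_force: [0.7, -0.3, 0.5]
gripper_width: 0.353
gripper_force: 30.0
```

Emit:
servo_tool --deltas '[{"tx": -28,"ty": 0,"tz": 0,"ax": 0,"ay": 0,"az": 0,"claw": 20},{"tx": -52,"ty": 0,"tz": 0,"ax": 0,"ay": 0,"az": 0,"claw": 20},{"tx": -68,"ty": 0,"tz": 5,"ax": 0,"ay": 0,"az": 0,"claw": 20},{"tx": -76,"ty": 0,"tz": 12,"ax": 0,"ay": 0,"az": 0,"claw": 20},{"tx": -76,"ty": 0,"tz": 20,"ax": 0,"ay": 0,"az": 0,"claw": 20},{"tx": -76,"ty": 0,"tz": 20,"ax": 0,"ay": 0,"az": 0,"claw": 20},{"tx": -76,"ty": 0,"tz": 20,"ax": 0,"ay": 0,"az": 0,"claw": 20},{"tx": -76,"ty": 0,"tz": 20,"ax": 0,"ay": 0,"az": 0,"claw": 20},{"tx": -76,"ty": 0,"tz": 20,"ax": 0,"ay": 0,"az": 0,"claw": 20},{"tx": -76,"ty": 0,"tz": 20,"ax": 0,"ay": 0,"az": 0,"claw": 20}]'

```text
time_s: 32.48
tcp_pos: [0.5229, 0.3697, 0.0614]
ee_rot: [[-0.001, -1.0, -0.001], [-1.0, 0.001, 0.001], [-0.001, 0.001, -1.0]]
wrist_force: [0.4, 0.6, -0.8]
gripper_width: 0.355
gripper_force: 30.0
```

```bash
python3 -c "
from h import *
go(523,371,6,180)"
```

```text
t 32.4833 at [522.9 369.7  61.4] yang 179.9 w 30.9 d [-1.2 -0.2 55.4] rot [ 0.001  0.001 -0.001]
```

Emit:
servo_tool --deltas '[{"tx": 0,"ty": 0,"tz": 10,"ax": 0,"ay": 0,"az": 0,"claw": 20},{"tx": 0,"ty": 0,"tz": 25,"ax": 0,"ay": 0,"az": 0,"claw": 20},{"tx": 0,"ty": 0,"tz": 38,"ax": 0,"ay": 0,"az": 0,"claw": 20},{"tx": 0,"ty": 0,"tz": 48,"ax": 0,"ay": 0,"az": 0,"claw": 20},{"tx": 0,"ty": 0,"tz": 53,"ax": 0,"ay": 0,"az": 0,"claw": 20},{"tx": 0,"ty": 0,"tz": 53,"ax": 0,"ay": 0,"az": 0,"claw": 20},{"tx": 0,"ty": 0,"tz": 53,"ax": 0,"ay": 0,"az": 0,"claw": 20},{"tx": 0,"ty": 0,"tz": 53,"ax": 0,"ay": 0,"az": 0,"claw": 20},{"tx": 0,"ty": 0,"tz": 53,"ax": 0,"ay": 0,"az": 0,"claw": 20}]'

```text
time_s: 33.23
tcp_pos: [0.5228, 0.3708, 0.0086]
ee_rot: [[0.0, -1.0, -0.001], [-1.0, -0.0, 0.001], [-0.001, 0.001, -1.0]]
wrist_force: [0.6, 0.5, -0.5]
gripper_width: 0.356
gripper_force: 30.0
```

Emit:
servo_tool --deltas '[{"tx": 0,"ty": 0,"tz": 2,"ax": 0,"ay": 0,"az": 0,"claw": 20},{"tx": 0,"ty": 0,"tz": 3,"ax": 0,"ay": 0,"az": 0,"claw": 20},{"tx": 0,"ty": 0,"tz": 3.3,"ax": 0,"ay": 0,"az": 0,"claw": 20},{"tx": 0,"ty": 0,"tz": 3.3,"ax": 0,"ay": 0,"az": 0,"claw": 20},{"tx": 0,"ty": 0,"tz": 3.3,"ax": 0,"ay": 0,"az": 0,"claw": 20},{"tx": 0,"ty": 0,"tz": 3.3,"ax": 0,"ay": 0,"az": 0,"claw": 46},{"tx": 0,"ty": 0,"tz": 3.3,"ax": 0,"ay": 0,"az": 0,"claw": 46},{"tx": 0,"ty": 0,"tz": 3.3,"ax": 0,"ay": 0,"az": 0,"claw": 46},{"tx": 0,"ty": 0,"tz": 3.3,"ax": 0,"ay": 0,"az": 0,"claw": 46}]'

```text
time_s: 33.98
tcp_pos: [0.5223, 0.3704, 0.0046]
ee_rot: [[0.0, -1.0, -0.002], [-1.0, -0.0, 0.0], [-0.0, 0.002, -1.0]]
wrist_force: [-1.9, -0.8, 1.3]
gripper_width: 0.506
gripper_force: 1.1
```

Emit:
servo_tool --deltas '[{"tx": 0,"ty": 0,"tz": -15,"ax": 0,"ay": 0,"az": 0,"claw": 46},{"tx": 0,"ty": 0,"tz": -45,"ax": 0,"ay": 0,"az": 0,"claw": 46},{"tx": 0,"ty": 0,"tz": -80,"ax": 0,"ay": 0,"az": 0,"claw": 46},{"tx": 0,"ty": 0,"tz": -110,"ax": 0,"ay": 0,"az": 0,"claw": 46},{"tx": 60,"ty": 40,"tz": -130,"ax": 0,"ay": 0,"az": 0,"claw": 46},{"tx": 100,"ty": 60,"tz": -130,"ax": 0,"ay": 0,"az": 0,"claw": 46},{"tx": 140,"ty": 80,"tz": -130,"ax": 0,"ay": 0,"az": 0,"claw": 46},{"tx": 180,"ty": 100,"tz": -130,"ax": 0,"ay": 0,"az": 0,"claw": 46},{"tx": 180,"ty": 100,"tz": -130,"ax": 0,"ay": 0,"az": 0,"claw": 46},{"tx": 180,"ty": 100,"tz": -130,"ax": 0,"ay": 0,"az": 0,"claw": 46}]'

```text
time_s: 34.82
tcp_pos: [0.4173, 0.1839, 0.1339]
ee_rot: [[-0.004, -1.0, -0.008], [-1.0, 0.004, -0.003], [0.003, 0.008, -1.0]]
wrist_force: [-0.7, 0.1, 0.1]
gripper_width: 0.53
gripper_force: 0.0
```

```bash
python3 -c "
from h import *
im=capture('top');cv2.imwrite('pics/end.png',cv2.resize(im[100:270,80:480],(800,340),interpolation=cv2.INTER_CUBIC))
for l in ['speaker_round','speaker_oblong','suction_cup','screw_tin']: look(l,.016)"
```

```text
speaker_round top 0.62 px 145.9 207.6 mean [520.6 367.7] rect [521.7 368.1] [36.2 32.6] 44.9
speaker_oblong top 0.4 px 275.7 147.2 mean [684.7   4.4] rect [684.5   1.8] [216.9 136.8] 87.4
suction_cup top 0.55 px 345.8 198.2 mean [ 533.9 -185.1] rect [ 534.5 -185.7] [31. 32.] 42.4
screw_tin top 0.71 px 131.2 206.0 mean [526.3 408.4] rect [526.2 409.1] [137.8 150.2] 63.2
```

View pics/end.png

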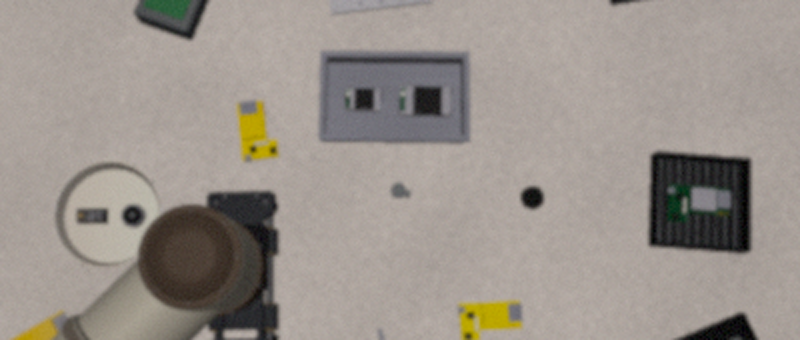

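All five parts are in place: batteries at (362,99) and (428,101) in the pan, board at (700,200) in the tray, speakers at (92,215) and (133,215) in the dish. The suction cup at (532,197) has not moved; the screw tin is hidden under the gripper in this view, but nothing came near it. I hand the job in.

```bash
python3 -c "
from station import *
print(finish_job())"
```

```text
the job is handed in; nothing more can be done
None
```

All five parts are sorted into their trays, batteries first, and the job is handed in at about 35 s of 128 s; the suction cup measured in place, while the screw tin was hidden by the gripper in the last view.

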